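# Fetch the brass weight from behind the containers and press the peach tile

### The job

The peach tile has just been bedded on its board and needs the brass bar weight, which lies on the shelf boxed in by the glass jar, the square tin and the white bottle. First clear all three containers onto the cork mat, standing upright, then set the weight down gently on the middle of the tile, lying lengthways along it, and finally stand each container back in the place where it stood on the shelf, leaving the marble in its dish and not knocking the tools that hang on the peg rail.

Things in the scene. Friction and masses are not known exactly. Their poses are not given: they have to be found in the camera images.
- jar_center (a point): Round glass jar full of mosaic chips with a flat steel screw lid, 50 mm diameter, 100 mm tall, about 0.3 kg, loose, standing upright on the shelf deck. Point: its centre, 50 mm above its underside; z is up along its axis.
- tin_center (a point): Square bare-metal tin with a lid, 48 x 48 mm (lid 50 mm), 96 mm tall, about 0.25 kg, loose, standing upright on the shelf deck, nearly square to it. Point: its centre, 48 mm above its underside; x and y are square to its sides, z up.
- bottle_center (a point): Round white plastic glue bottle with a narrow grey nozzle cap: body 50 mm diameter and straight-sided up to 72 mm above its underside, then a shoulder and a cap 24 mm across up to 104 mm; about 0.28 kg, loose, standing upright on the shelf deck. Point: on its axis, 52 mm above its underside; z up.
- weight_center (a point): Brass bar weight, 26 mm wide (its x), 110 mm long (its y), 22 mm tall (its z), about 0.53 kg, loose, lying on the shelf deck parallel to the shelf's width. Two of the containers stand in a row about 8 mm in front of it (on the robot's side), some 16 mm apart; the third stands about 10 mm behind its middle. Point: its centre, 11 mm above its underside.
- shelf: Fixed painted plywood shelf, 288 mm wide (its y), deep along its x from -135 mm (open front, robot's side) to +165 mm. Deck top 50 mm above the bench, cheeks 62 mm tall. At the rear, 230 mm uprights carry a pine peg rail; its pegs, 205 mm above the bench, reach forward to x = +99 mm. Which container stands in which of the three places changes. Origin: on the bench surface, centre line; z up.
- tile: Peach ceramic tile, 65 mm (its x) by 130 mm (its y), bedded on a plywood backer board 105 x 170 mm with strips of small mosaic chips along the long sides; fixed. Origin: on the bench surface under the tile's centre; the tile's top face is 20 mm above it. It lies to the left or to the right of the shelf.
- mat: Cork mat, 300 mm (its x) by 130 mm (its y), 4 mm thick, fixed on the bench on the other side of the shelf from the tile: the side area for the containers. Origin: on the bench surface under its centre; its top is 4 mm above it.
- marble_center (a point): Smoky glass marble, 24 mm diameter, loose in a white ceramic dish (46 mm across, 14 mm tall) fixed on the shelf deck at the rear left (shelf x = +72 mm, y = +85 mm). A bystander. Point: its centre.
- nipper (a joint): Steel tile nipper hanging astride the right-hand end peg (shelf y = -88 mm, some 122 mm behind the shelf's origin), 180 mm tall in all, its jaws reaching 253 mm above the bench. A bystander. Joint: its sideways swing on the peg in rad, 0 hanging straight.
- scraper (a joint): Wooden scraper hanging by its hole on the left-hand end peg (shelf y = +88 mm), 48 mm wide, 160 mm tall. A bystander. Joint: its sideways swing on the peg in rad, 0 hanging straight.

How it is judged:
By the outcome, as a careful person would: the job done as asked, in the order asked, and still so for the second after the job is handed in, with the robot touching nothing.
It also fails if it takes over 150 s, if anything falls off the work surface, if the arm or the gripper's body presses on something with over 40 N, if the wrist force passes 120 N, or if a joint passes its speed limit or range.

### The arm

A 6-joint arm with a two-finger parallel gripper is mounted at the origin on the work surface. World frame = base frame: x ahead of the robot, y to its left, z up, the work surface at z = 0. Lengths are in mm, angles in rad, forces in N, time in s.
With the tool pointing down it reaches from about 275 to 750 mm from the base axis. Payload 10.2 kg.
Tool frame: the origin (TCP) lies at the very end of the fingers, on their centre line; the grasp point (between the pads) lies 19 mm behind it; z points along the fingers, y is the direction in which the jaws open and shut (so a half turn about z gives the same grasp; the last joint's range is limited). The gripper opens to 85 mm and grips with 20 to 120 N. Pads are 22 mm wide; open, the fingers measure 114 mm over their backs; the gripper's body (76 mm by 85 mm) begins 54 mm behind the grasp point. The pads swing forward as they close: fully open they stand 13 mm farther back than shut.
Start: joints at [1.068, 0.313, 1.498, -0, 1.331, -0.223], TCP at [144.998, 504.585, 195.594] pointing down, gripper open.
Joint ranges: [-2.94, 2.94], [-0.97, 2.17], [0.19, 2.56], [-1.23, 4.37], [0.02, 3.11], [-2.88, 2.88]. Speed limits (rad/s): [2.39, 2.39, 3.01, 3.14, 3.14, 3.14].

### API

Orientations are given as a unit quaternion [w, x, y, z].
In Python, from rig import readout, cams, finish_job gives the robot as it stands. The module is installed in compiled form; this text tells all that it offers.
- The arm moves only by the tool carry_out, never from a script. Its argument "steps" is one flat list of numbers, 7 for each row, row after row: the shift along the tool's x, y, z in cm, then the turn, a rotation vector about the tool's x, y, z in units of 5 degrees (1.0 is 5 degrees), then the opening, from -1 (shut) to 1 (fully open), so that 0 is half open. In form: [x, y, z, ax, ay, az, hand, x, y, z, ax, ay, az, hand, ...]. A call has 1 to 20 rows; each row shifts and turns the commanded pose from where the row before left it, along the tool's axes as they then stand; what a row does not reach is not made up. A row lasts 1/12 s, in which the tool goes at most 41.7 mm and 7.16 degrees, less where a joint would pass 70% of its speed; a pose out of reach is approached as far as the arm can. A call with a gripper value outside its range is refused whole. The fingers move at their own pace and stop on an object; "grip_force" is the grip in N (left out, the last holds). Time passes only in rows, so rows that do not move let the fingers close. It gives the time, the measured TCP pose, the force and the opening at its end, in the units of the state.
- readout.sense(): the state, without advancing time (a new reading comes with each control period).
- cams.capture(name): name is "side" or "top"; returns the picture (400x640x3 uint8, red, green, blue); there is no depth.
- cams.calibration(name): a dict with "fx", "fy", "cx", "cy" (pixels), "R" (3x3) and "t" (3): a world point X has camera coordinates R X + t. Camera axes: x right, y down, z forward; pixel columns grow to the right and rows downward; lengths in mm; the calibration is good to about 2 mm. A picture is of the moment at which its call begins. calibration takes no time and is no camera call.
- finish_job(): hands the job in, once; it reports no verdict.
The state is a dict: "time_s": time; "joints": joint angles; "dq": joint speeds; "tau": joint torques, N m; "eef_pos": TCP position; "ee_rot": TCP orientation; "force": force on the tool from outside, world axes, zero at the start; "wrist_torque": the same for the moment, N m; "grip_width": opening from 0.0 (shut) to 1.0 (fully open).
Only numpy, scipy, OpenCV 4.12 (cv2) and the standard library are available. Lean on these libraries where they do the work, as an engineer would, in place of code of your own. Each camera call takes 0.05 s, during which the arm holds its last target.

## Working session

There is one attempt and no reset: what is moved stays moved. The work goes in short steps, Python scripts to look and compute and a tool call to move; the robot and the scene stay as the last step left them, time stands still between calls to the robot, and variables do not carry over. Pictures are saved under pics/ and viewed, and the job is handed in when it is done.

Besides the shell and the picture viewer there is one more tool, called after "Emit:" as name(argument=value, ...), one argument or row to a line, values as JSON. carry_out: Moves the arm, as the interface text tells. Its arguments: {"type":"object","properties":{"steps":{"type":"array","items":{"type":"number"}},"grip_force":{"type":"number"}},"required":["steps"]}

```bash
mkdir -p pics; ls; python3 - <<'E'
from rig import readout,cams
import cv2,numpy as np
np.set_printoptions(precision=4,suppress=True)
for n in("top","side"):
    im=cams.capture(n); cv2.imwrite(f"pics/{n}0.png",im[:,:,::-1]); np.save(f"pics/{n}0.npy",im)
    c=cams.calibration(n); print(n,{k:np.array(v) for k,v in c.items()})
print(readout.sense())
E
```

```text
pics
top {'fx': array(378.0621), 'fy': array(378.0621), 'cx': array(322.7878), 'cy': array(196.0614), 'R': array([[-0.0161, -0.9997,  0.0201],
       [-0.9942,  0.0139, -0.1069],
       [ 0.1066, -0.0217, -0.9941]]), 't': array([-15.9872, 612.1077, 919.0817])}
side {'fx': array(375.1909), 'fy': array(375.1909), 'cx': array(321.178), 'cy': array(203.4793), 'R': array([[-0.8719, -0.489 ,  0.025 ],
       [-0.2987,  0.4908, -0.8185],
       [ 0.388 , -0.7211, -0.574 ]]), 't': array([526.9478, 289.4703, 669.6568])}
{'time_s': 0.1, 'joints': array([ 1.0676,  0.3134,  1.4983, -0.    ,  1.331 , -0.2234]), 'dq': array([ 0.0003,  0.0004, -0.0012,  0.0006, -0.0016,  0.0006]), 'tau': array([  0.0032, -41.29  , -26.0141,  -0.0001,   0.0031,   0.    ]), 'eef_pos': array([144.8626, 504.3461, 195.075 ]), 'ee_rot': array([-0.0002,  0.1394,  0.9902, -0.0006]), 'force': array([-0.4391, -0.5796,  0.6013]), 'wrist_torque': array([ 0.0365, -0.0599, -0.0435]), 'grip_width': 0.9961417421754876}
```

View pics/top0.png

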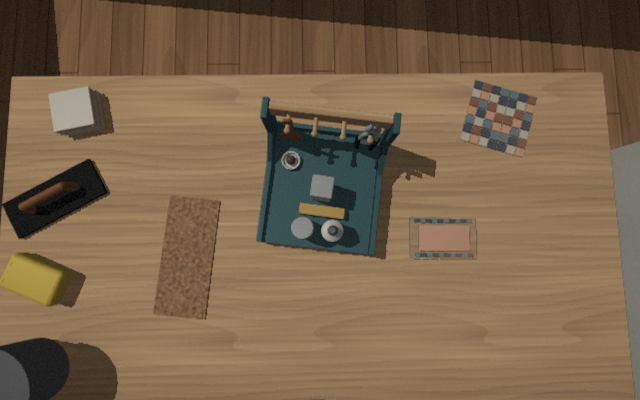

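View pics/side0.png

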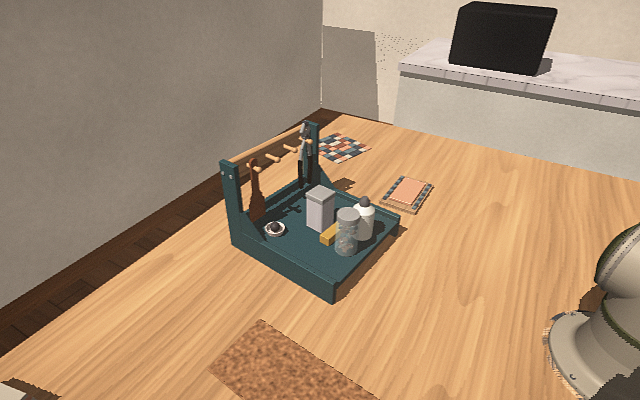

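```bash
python3 - <<'E'
import cv2,numpy as np
a=cv2.imread("pics/top0.png")
cv2.imwrite("pics/z1.png",cv2.resize(a[90:262,250:410],None,fx=4.6,fy=3.4*1.0 if 0 else 3.4,interpolation=cv2.INTER_CUBIC)) if 0 else cv2.imwrite("pics/z1.png",cv2.resize(a[90:265,240:490],None,fx=3.2,fy=3.2,interpolation=cv2.INTER_CUBIC))
b=cv2.imread("pics/side0.png")
cv2.imwrite("pics/z2.png",cv2.resize(b[110:310,210:440],None,fx=3,fy=3,interpolation=cv2.INTER_CUBIC))
E
```

```text
(no output)
```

View pics/z1.png

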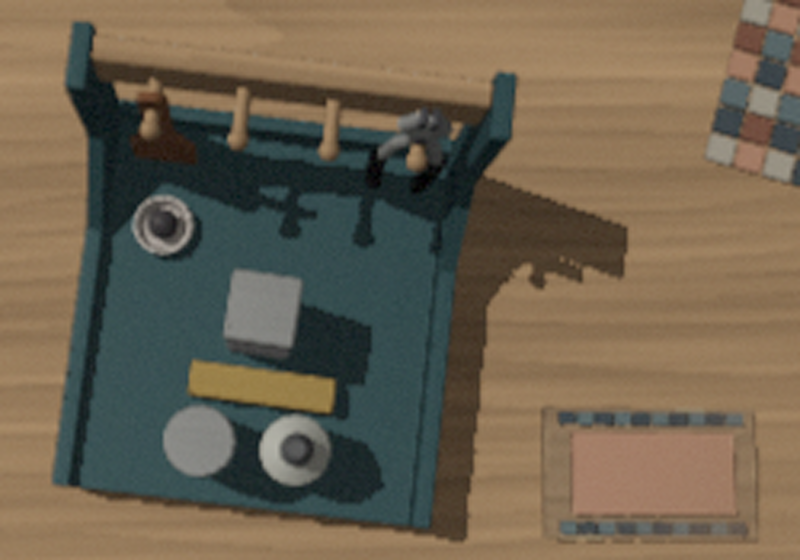

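View pics/z2.png

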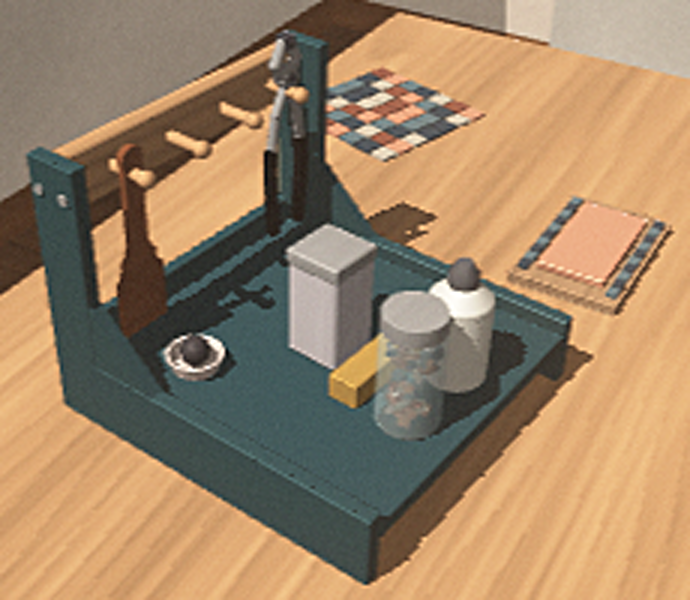

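```bash
cat > h.py <<'E'
import cv2,numpy as np
from rig import readout,cams
from scipy.spatial.transform import Rotation as Rr
np.set_printoptions(precision=2,suppress=True)
def pix2w(n,uv,z):
    c=cams.calibration(n);R=np.array(c["R"]);t=np.array(c["t"])
    uv=np.atleast_2d(np.array(uv,float))
    d=np.c_[(uv[:,0]-c["cx"])/c["fx"],(uv[:,1]-c["cy"])/c["fy"],np.ones(len(uv))]@R
    o=-R.T@t
    return o+d*((z-o[2])/d[:,2])[:,None]
def w2pix(n,X):
    c=cams.calibration(n);P=np.atleast_2d(X)@np.array(c["R"]).T+np.array(c["t"])
    return np.c_[P[:,0]/P[:,2]*c["fx"]+c["cx"],P[:,1]/P[:,2]*c["fy"]+c["cy"]]
def mask_cnt(m,box):
    x0,y0,x1,y1=box
    mm=np.zeros(m.shape,np.uint8);mm[y0:y1,x0:x1]=m[y0:y1,x0:x1]
    cs,_=cv2.findContours(mm,cv2.RETR_EXTERNAL,cv2.CHAIN_APPROX_NONE)
    return max(cs,key=cv2.contourArea)[:,0,:].astype(np.float32)
def rect(n,cnt,z):
    w=pix2w(n,cnt,z)[:,:2].astype(np.float32)
    (c,s,a)=cv2.minAreaRect(w); m=cv2.moments(w.reshape(-1,1,2))
    return np.array(c),np.array(s),a,np.array([m['m10'],m['m01']])/m['m00']
E
python3 - <<'E'
from h import *
im=np.load("pics/top0.npy");hsv=cv2.cvtColor(im,cv2.COLOR_RGB2HSV)
for nm,p in dict(tile=(440,238),mat=(190,250),w=(322,211),jar=(302,228),bot=(325,235),botcap=(333,230),tin=(322,185),deck=(345,215),wood=(450,180),dish=(284,165)).items(): print(nm,im[p[1],p[0]],hsv[p[1],p[0]])
H,S,V=[hsv[...,i].astype(int) for i in range(3)]
def show(nm,m,box,z):
    try:
        c=mask_cnt(m.astype(np.uint8)*255,box); print(nm,*rect("top",c,z), cv2.contourArea(c))
    except Exception as e: print(nm,e)
r,g,b=[im[...,i].astype(int) for i in range(3)]
show("tile",(r>150)&(r-b<90)&(b>90),(412,215,475,262),20)
show("mat",((r<140)&(S>90)),(140,185,235,330),4)
show("weight",(S>110)&(r>90),(290,195,355,225),72)
show("jar",(S<60)&(V>100),(285,213,315,245),150)
show("bottle",(S<60)&(V>60),(317,213,350,250),122)
show("botcap",(S<80)&(V<130)&(V>40),(325,222,341,238),154)
show("tin",(S<45)&(V>110),(300,170,345,201),146)
show("dish",(S<60)&(V>100),(278,148,305,176),64)
E
```

```text
tile [162 126 103] [ 12  93 162]
mat [113  87  63] [ 14 113 113]
w [153 128  74] [ 21 132 153]
jar [133 132 130] [ 20   6 133]
bot [162 161 152] [ 27  16 162]
botcap [90 91 90] [60  3 91]
tin [131 133 127] [ 40  12 133]
deck [25 37 39] [94 92 39]
wood [145 118  87] [ 16 102 145]
dish [145 139 131] [ 17  25 145]
tile [ 503.36 -330.59] [127.47  63.01] 89.22122955322266 [ 503.7  -330.13] 1147.0
mat [469.56 347.07] [207.26 311.82] 87.67867279052734 [468.77 319.97] 6315.5
weight [573.22 -20.62] [109.17  26.59] 81.37251281738281 [572.65 -21.24] 430.5
jar [530.89  24.99] [45.91 45.74] 89.13509368896484 [531.37  25.25] 350.5
bottle [524.88 -42.87] [49.78 49.55] 89.10430145263672 [524.78 -42.03] 381.0
botcap [525.35 -45.79] [26.15 32.61] 88.79608917236328 [523.3  -47.27] 135.5
tin [622.85 -20.  ] [47.52 46.74] 80.40189361572266 [622.84 -20.01] 405.0
dish [698.75  54.59] [44.18 44.95] 89.46039581298828 [699.48  53.75] 254.0
```

```bash
cat > sh.py <<'E'
from h import *
def ring(c,r,z,n=40):
    a=np.linspace(0,2*np.pi,n);return np.c_[c[0]+r*np.cos(a),c[1]+r*np.sin(a),np.full(n,z)]
def box(c,sx,sy,yaw,z):
    q=np.array([[-1,-1],[1,-1],[1,1],[-1,1],[-1,-1]])*[sx/2,sy/2];R=np.array([[np.cos(yaw),-np.sin(yaw)],[np.sin(yaw),np.cos(yaw)]])
    return np.c_[q@R.T+c,np.full(5,z)]
def draw(img,n,polys,crop,f):
    x0,y0,x1,y1=crop
    o=cv2.resize(img[y0:y1,x0:x1],None,fx=f,fy=f,interpolation=cv2.INTER_CUBIC)
    for p,col in polys:
        q=((w2pix(n,p)+.5-[x0,y0])*f*8).astype(np.int32); cv2.polylines(o,[q],False,col,1,cv2.LINE_AA,3)
    return o
E
python3 - <<'E'
from sh import *
Y=np.radians(-8.6);Rz=(0,0,255)
P=[]
for c in [(531.1,25.1)]: P+= [(ring(c,25,50),Rz),(ring(c,25,150),Rz)]
c=(524.8,-42.4);P+=[(ring(c,25,50),(0,255,0)),(ring(c,25,122),(0,255,0)),(ring(c,12,154),(0,255,0))]
c=(622.8,-20);P+=[(box(c,50,50,np.radians(-9.6),146),Rz),(box(c,48,48,np.radians(-9.6),50),Rz)]
P+=[(box((573,-21),26,110,Y,72),(255,0,255)),(box((573,-21),26,110,Y,50),(255,0,255))]
P+=[(box((503.6,-330.3),65,130,np.radians(-.8),20),(255,0,0)),(ring((699.2,54.2),23,64),(255,255,0))]
o=draw(cv2.imread("pics/side0.png"),"side",P,(230,150,440,300),3.8);cv2.imwrite("pics/o_side.png",o)
o=draw(cv2.imread("pics/top0.png"),"top",P,(270,140,480,270),3.8);cv2.imwrite("pics/o_top.png",o)
im=np.load("pics/top0.npy").astype(int)
m=((im[...,0]<135)&(im[...,0]-im[...,2]>25)).astype(np.uint8)*255
m=cv2.morphologyEx(m,cv2.MORPH_OPEN,np.ones((9,9)));m=cv2.morphologyEx(m,cv2.MORPH_CLOSE,np.ones((5,5)))
print(rect("top",mask_cnt(m,(140,185,235,330)),4))
E
```

```text
(array([465.64, 320.12]), array([131.49, 296.39]), 83.38530731201172, array([451.83, 327.09]))
```

View pics/o_side.png

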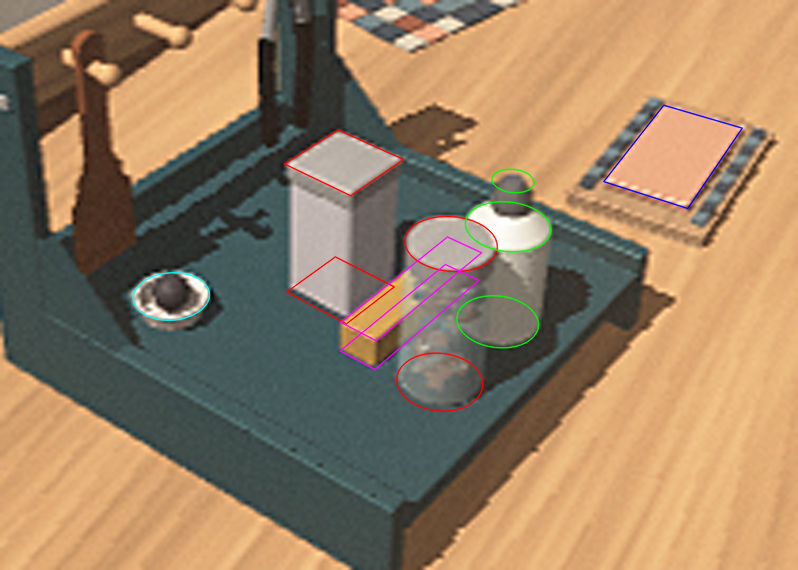

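View pics/o_top.png

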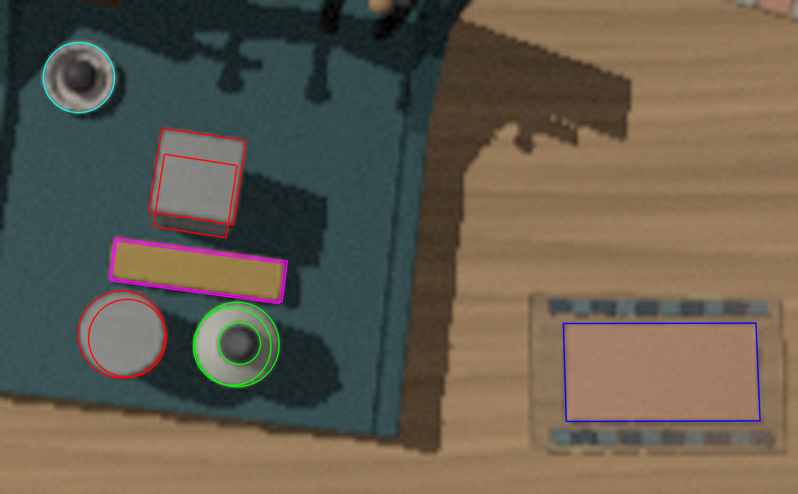

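```bash
python3 - <<'E'
from sh import *
w=pix2w("top",[(170,196),(219.5,200),(206,319),(154.5,315)],4);print(w,w.mean(0))
a=cv2.imread("pics/top0.png")
c=w.mean(0)[:2]
cv2.imwrite("pics/mat.png",draw(a,"top",[(box(c,300,130,np.radians(-6.6),4),(0,0,255))],(140,180,240,330),4))
S=np.radians(-8.6);xd=np.array([np.cos(S),np.sin(S)]);yd=np.array([-xd[1],xd[0]])
p0=np.array([144.9,504.3])
for n,p in dict(jar=(531.1,25.1),bottle=(524.3,-43),tin=(622.8,-20),w=(573,-21),tile=(503.6,-330.3),mat=c,start=p0,nip=(615.3,-19.1)+122*xd-88*yd).items():
    p=np.array(p);print(n,p,"toolx(shelf y)",p@yd,"tooly(shelf x)",p@xd)
E
```

```text
[[620.56 367.54   4.  ]
 [608.42 240.66   4.  ]
 [310.81 270.28   4.  ]
 [323.08 397.84   4.  ]] [465.72 319.08   4.  ]
jar [531.1  25.1] toolx(shelf y) 104.23600606723397 tooly(shelf x) 521.3751768536277
bottle [524.3 -43. ] toolx(shelf y) 35.884856182515655 tooly(shelf x) 524.8349903510247
tin [622.8 -20. ] toolx(shelf y) 73.35548427580218 tooly(shelf x) 618.7881809849493
w [573 -21] toolx(shelf y) 64.91986779125844 tooly(shelf x) 569.6976485522522
tile [ 503.6 -330.3] toolx(shelf y) -251.2802337015739 tooly(shelf x) 547.3292374347294
mat [465.72 319.08] toolx(shelf y) 385.1332859310131 tooly(shelf x) 412.7661579079873
start [144.9 504.3] toolx(shelf y) 520.2975142269986 tooly(shelf x) 67.86012591504843
nip [ 722.77 -124.35] toolx(shelf y) -14.87615005708333 tooly(shelf x) 733.2379263179974
```

View pics/mat.png

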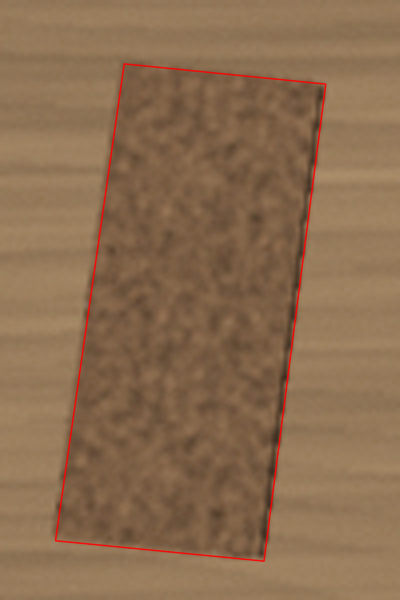

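Emit:
carry_out(
  steps=[0,0,0,0,0,1.18,0.6,0,0,0,0,0,1.18,0.6,0,0,0,0,0,1.18,0.6,0,0,0,0,0,1.18,0.6,0,0,0,0,0,1.18,0.6,0,0,0,0,0,1.18,0.6,0,0,0,0,0,1.18,0.6,0,0,0,0,0,1.18,0.6,0,0,0,0,0,1.18,0.6,0,0,0,0,0,1.18,0.6,0,0,0,0,0,1.18,0.6,0,0,0,0,0,1.18,0.6,0,0,0,0,0,1.18,0.6,0,0,0,0,0,1.18,0.6,0,0,0,0,0,0,0.6],
  grip_force=40,
)

```text
time_s: 1.35
eef_pos: [144.9, 504.4, 195.3]
ee_rot: [0.0, 0.759, 0.651, -0.0]
force: [0.7, -0.1, 0.2]
grip_width: 0.803
```

```bash
cat > st.py <<'E'
from h import *
s=readout.sense();q=s["ee_rot"];M=Rr.from_quat([q[1],q[2],q[3],q[0]]).as_matrix()
S=np.radians(-8.6);xd=np.array([np.cos(S),np.sin(S)]);yd=np.array([-xd[1],xd[0]])
p=s["eef_pos"];a=np.degrees(np.arctan2(M[1,1],M[0,1]))
print("t",round(s["time_s"],2),"uv z",p[:2]@yd,p[:2]@xd,p[2],"yaw",a,"tilt",np.degrees(np.arccos(-M[2,2])),"F",s["force"],"grip",s["grip_width"],"j",s["joints"])
E
python3 st.py
```

```text
t 1.35 uv z 520.4201655182165 67.84860040786224 195.2828042259529 yaw -8.837667873390513 tilt 0.043522362706366086 F [ 0.73 -0.14  0.16] grip 0.8029836347645595 j [1.07 0.31 1.5  0.   1.33 1.22]
```

Emit:
carry_out(
  steps=[-1.2,1.3,0,0,0,0,0.6,-2.3,2.5,0,0,0,0,0.6,-2.3,2.5,0,0,0,0,0.6,-2.3,2.5,0,0,0,0,0.6,-2.3,2.5,0,0,0,0,0.6,-2.3,2.5,0,0,0,0,0.6,-2.3,2.5,0,0,0,0,0.6,-2.3,2.5,0,0,0,0,0.6,-2.3,2.5,0,0,0,0,0.6,-2.3,2.5,0,0,0,0,0.6,-2.3,2.5,0,0,0,0,0.6,-2.3,2.5,0,0,0,0,0.6,-2.3,2.5,0,0,0,0,0.6,-2.3,2.5,0,0,0,0,0.6,-2.3,2.5,0,0,0,0,0.6,-2.3,2.5,0,0,0,0,0.6,-2.3,2.5,0,0,0,0,0.6,-2.3,2.5,0,0,0,0,0.6,-1.2,1.3,0,0,0,0,0.6],
)

```text
time_s: 2.93
eef_pos: [530.1, 23.7, 195.1]
ee_rot: [0.0, 0.758, 0.652, -0.0]
force: [-0.1, 0.1, -0.0]
grip_width: 0.796
```

```bash
python3 st.py
```

```text
t 2.93 uv z 102.70739839121894 520.5833036064005 195.06644122648066 yaw -8.54941427918907 tilt 0.030538465049972246 F [-0.1   0.06 -0.05] grip 0.7961156690350316 j [-0.18  0.33  1.48 -0.    1.33 -0.03]
```

Emit:
carry_out(
  steps=[0.1,0.1,1.5,0,0,0,0.6,0,0,2.5,0,0,0,0.6,0,0,2.5,0,0,0,0.6,0,0,2,0,0,0,0.6,0,0,1.3,0,0,0,0.6,0,0,0.7,0,0,0,0.6,0,0,0,0,0,0,0.6,0,0,0,0,0,0,0.6],
)

```text
time_s: 3.6
eef_pos: [530.0, 27.4, 91.0]
ee_rot: [0.0, 0.758, 0.652, 0.0]
force: [0.0, -0.5, -0.4]
grip_width: 0.803
```

```bash
cat > look.py <<'E'
import sys
from h import *
n=sys.argv[1]
x0,y0,x1,y1=map(int,sys.argv[2:6]);tag=sys.argv[6]
for v in n.split(","):
    im=cams.capture(v);np.save(f"pics/{v}_{tag}.npy",im)
    if v!=n.split(",")[0]: x0,y0,x1,y1=map(int,sys.argv[7:11])
    f=min(800/(x1-x0),600/(y1-y0),4)
    cv2.imwrite(f"pics/{v}_{tag}.png",cv2.resize(im[y0:y1,x0:x1,::-1],None,fx=f,fy=f,interpolation=cv2.INTER_CUBIC))
E
python3 st.py; python3 look.py side 230 120 440 300 a
```

```text
t 3.6 uv z 106.36190439647056 519.9303263077642 91.02212621100082 yaw -8.552600375538734 tilt 0.020299921022267107 F [ 0.   -0.51 -0.43] grip 0.8025163644507345 j [-0.17  0.43  1.62  0.    1.09 -0.02]
```

View pics/side_a.png

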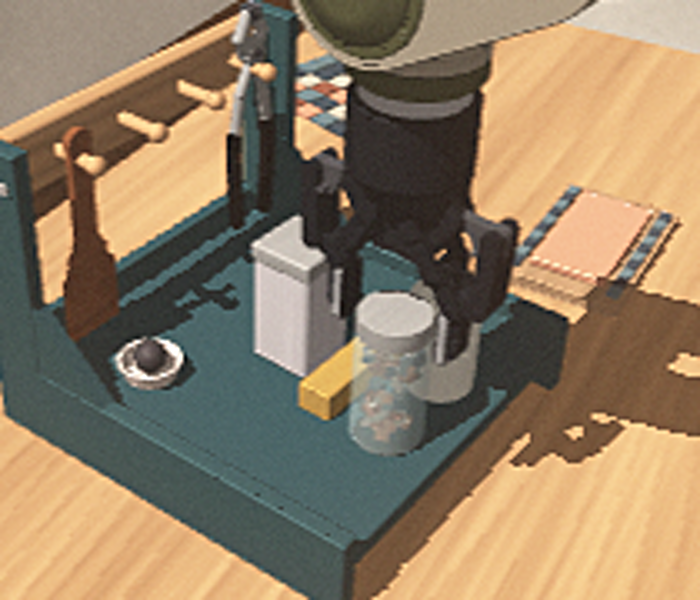

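```bash
python3 - <<'E'
from sh import *
S=np.radians(-8.6);xd=np.array([np.cos(S),np.sin(S)]);yd=np.array([-xd[1],xd[0]])
p=np.array([530,27.4]);f=700/210
for d in (-35,-48,0,35,48): print(d,((w2pix("side",np.r_[p+d*xd,96])-[230,120])*f))
print((w2pix("side",[531.1,25.1,150])-[230,120])*f)
E
```

```text
-35 [[433.97 404.33]]
-48 [[451.55 413.08]]
0 [[388.02 381.46]]
35 [[344.01 359.55]]
48 [[328.13 351.64]]
[[393.63 311.31]]
```

```bash
python3 - <<'E'
from sh import *
S=np.radians(-8.6);xd=np.array([np.cos(S),np.sin(S)]);yd=np.array([-xd[1],xd[0]])
p=np.array([530,27.4]);
P=[]
for sg in(-1,1):
  for z in (91,101,111):
    c=p+sg*41*xd
    P.append((box(c,14,22,S,z),(0,0,255) if z==101 else (0,255,255)))
im=np.load("pics/side_a.npy")[:,:,::-1]
cv2.imwrite("pics/zz.png",draw(np.ascontiguousarray(im),"side",P,(310,150,410,270),5))
E
```

```text
(no output)
```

View pics/zz.png

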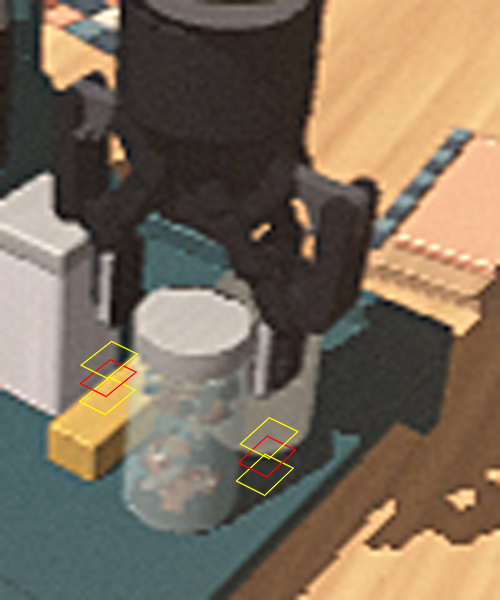

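```bash
python3 look.py top 250 130 400 260 a; python3 st.py
```

```text
t 3.7 uv z 106.38061859992713 520.2729163480337 91.62944092096551 yaw -8.581083920445286 tilt 0.10142744814827116 F [-0.65 -0.48  0.57] grip 0.7978175722357437 j [-0.17  0.43  1.62 -0.    1.09 -0.02]
```

View pics/top_a.png

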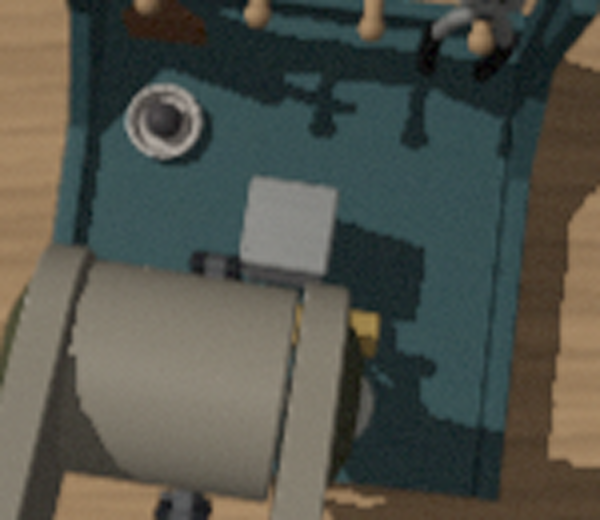

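```bash
python3 - <<'E'
from h import *
S=np.radians(-8.6);xd=np.array([np.cos(S),np.sin(S)]);yd=np.array([-xd[1],xd[0]])
for z in (130,150,170,190):
    w=pix2w("top",[(303.7,196),(295.5,256)],z)[:,:2]; print(z,w@yd,w@xd)
E
```

```text
130 [109.83 109.24] [592.37 457.29]
150 [108.93 108.36] [590.32 458.42]
170 [108.04 107.48] [588.27 459.55]
190 [107.14 106.6 ] [586.22 460.68]
```

```bash
python3 - <<'E'
from h import *
S=np.radians(-8.6);xd=np.array([np.cos(S),np.sin(S)]);yd=np.array([-xd[1],xd[0]])
for z in (91,101,111,121,131,141):
    w=pix2w("side",[(364.5,228.5),(333,214.5)],z)[:,:2]; print(z,w@yd,w@xd)
E
```

```text
91 [58.89 61.86] [503.96 588.03]
101 [70.02 72.94] [497.96 580.4 ]
111 [81.16 84.01] [491.95 572.77]
121 [92.29 95.09] [485.95 565.14]
131 [103.42 106.16] [479.94 557.5 ]
141 [114.55 117.24] [473.94 549.87]
```

```bash
python3 - <<'E'
from h import *
S=np.radians(-8.6);xd=np.array([np.cos(S),np.sin(S)]);yd=np.array([-xd[1],xd[0]])
for z in (91,110,130,150,164,180,200,220,240):
    w=106.4*yd+520.2*xd; print(z,(w2pix("side",np.r_[w,z])-[310,150])*5)
E
```

```text
91 [[180.73 431.  ]]
110 [[183.57 396.44]]
130 [[186.64 359.02]]
150 [[189.81 320.48]]
164 [[192.09 292.81]]
180 [[194.75 260.46]]
200 [[198.16 218.9 ]]
220 [[201.69 176.03]]
240 [[205.33 131.79]]
```

Emit:
carry_out(
  steps=[-0.1,0.1,0.5,0,0,0,0.6,-0.1,0,0.5,0,0,0,0.6,0,0,0,0,0,0,0.6],
)

```text
time_s: 3.95
eef_pos: [530.0, 25.2, 79.8]
ee_rot: [-0.0, 0.758, 0.652, -0.0]
force: [-0.3, 0.2, -0.4]
grip_width: 0.801
```

```bash
python3 st.py; python3 look.py side 310 130 410 250 b
```

```text
t 3.95 uv z 104.15693927932008 520.2683318328835 79.75422607032823 yaw -8.62746471872117 tilt 0.07120428140029895 F [-0.35  0.22 -0.45] grip 0.8010475723530162 j [-0.17  0.45  1.63 -0.    1.07 -0.02]
```

View pics/side_b.png

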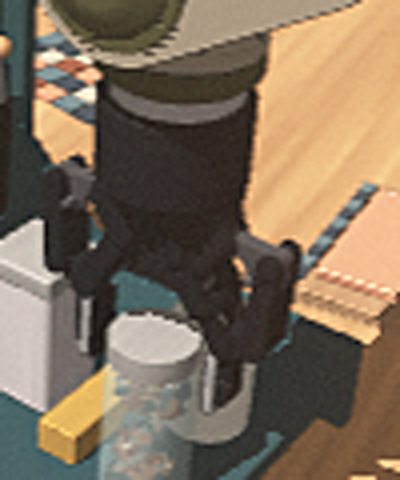

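Emit:
carry_out(
  steps=[0,0.1,0.5,0,0,0,0.6,0,0,0.4,0,0,0,0.6,0,0,0,0,0,0,0.3,0,0,0,0,0,0,0.2,0,0,0,0,0,0,0.1,0,0,0,0,0,0,0,0,0,0,0,0,0,-0.2,0,0,0,0,0,0,-0.2],
  grip_force=40,
)

```text
time_s: 4.67
eef_pos: [531.5, 25.2, 71.6]
ee_rot: [0.0, 0.758, 0.652, 0.0]
force: [0.9, -0.1, -1.8]
grip_width: 0.578
```

```bash
python3 st.py; python3 look.py side 310 130 410 250 c
```

```text
t 4.67 uv z 104.35928559263044 521.7112642656466 71.60583905850896 yaw -8.630016963437994 tilt 0.006601729572565473 F [ 0.89 -0.15 -1.75] grip 0.5781035594089895 j [-0.17  0.46  1.64  0.    1.05 -0.02]
```

View pics/side_c.png

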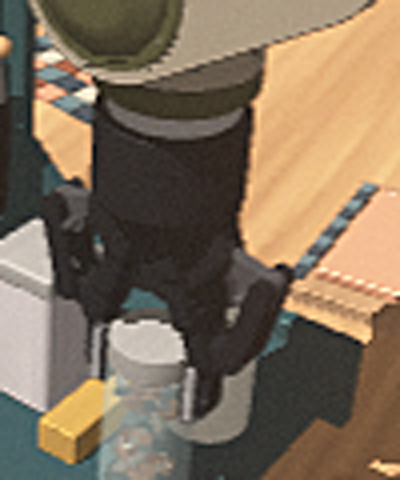

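Emit:
carry_out(
  steps=[0,0,-0.3,0,0,0,-0.2,0,0,-0.7,0,0,0,-0.2,0,0,-1.2,0,0,0,-0.2,0,0,-1.6,0,0,0,-0.2,0,0,-1.6,0,0,0,-0.2,0,0,-1.2,0,0,0,-0.2,0,0,-0.8,0,0,0,-0.2,0,0,-0.4,0,0,0,-0.2,0,0,0,0,0,0,-0.2,0,0,0,0,0,0,-0.2],
)

```text
time_s: 5.55
eef_pos: [531.1, 25.2, 149.1]
ee_rot: [-0.0, 0.758, 0.652, -0.0]
force: [0.3, 0.2, -3.5]
grip_width: 0.573
```

```bash
python3 st.py; python3 look.py side 290 110 430 270 d
```

```text
t 5.55 uv z 104.35850892478987 521.3922502949887 149.11882880033 yaw -8.629703422747818 tilt 0.04976774454067342 F [ 0.29  0.24 -3.46] grip 0.5729513318703823 j [-0.17  0.37  1.55  0.    1.23 -0.02]
```

View pics/side_d.png

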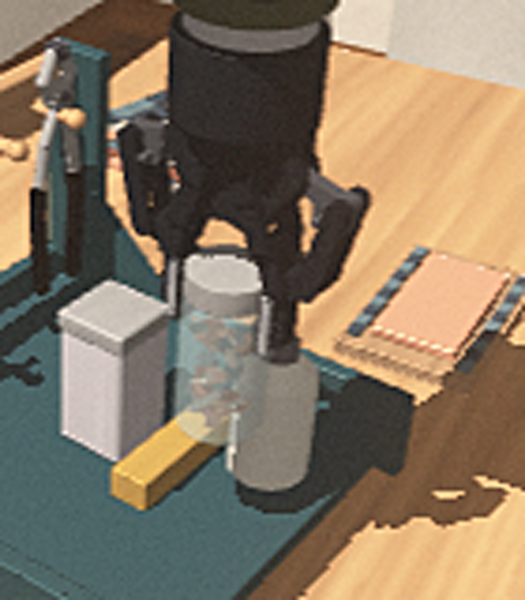

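Emit:
carry_out(
  steps=[0.6,-0.4,0,0,0,0,-0.2,1.4,-1.0,0,0,0,0,-0.2,2.2,-1.6,0,0,0,0,-0.2,2.6,-1.9,0,0,0,0,-0.2,2.6,-1.9,0,0,0,0,-0.2,2.6,-1.9,0,0,0,0,-0.2,2.6,-1.9,0,0,0,0,-0.2,2.6,-1.9,0,0,0,0,-0.2,2.6,-1.9,0.5,0,0,0,-0.2,2.6,-1.9,1,0,0,0,-0.2,2.2,-1.6,1.5,0,0,0,-0.2,1.4,-1.0,2,0,0,0,-0.2,1.0,-0.7,2,0,0,0,-0.2,0.7,-0.4,1.5,0,0,0,-0.2,0,0,1.2,0,0,0,-0.2,0,0,0.8,0,0,0,-0.2,0,0,0.4,0,0,0,-0.2,0,0,0,0,0,0,-0.2],
)

```text
time_s: 7.1
eef_pos: [374.9, 328.8, 40.0]
ee_rot: [-0.0, 0.758, 0.652, -0.001]
force: [-0.4, -0.1, -3.5]
grip_width: 0.576
```

```bash
python3 st.py
```

```text
t 7.1 uv z 381.1119202395018 321.48659104789414 39.980590220604206 yaw -8.643847135988311 tilt 0.08110270164182745 F [-0.39 -0.06 -3.52] grip 0.5757092202498159 j [ 0.48  0.44  1.76 -0.    0.94  0.64]
```

Emit:
carry_out(
  steps=[0,0,0.5,0,0,0,-0.2,0,0,0.4,0,0,0,-0.2,0,0,0.2,0,0,0,-0.2,0,0,0.1,0,0,0,-0.2,0,0,0.1,0,0,0,-0.2,0,0,0.1,0,0,0,-0.2,0,0,0,0,0,0,-0.2],
)

```text
time_s: 7.68
eef_pos: [375.3, 329.0, 26.5]
ee_rot: [0.0, 0.758, 0.652, -0.0]
force: [-0.5, 0.7, -2.8]
grip_width: 0.577
```

```bash
python3 st.py; python3 look.py side 170 170 440 400 e
```

```text
t 7.68 uv z 381.4165902806305 321.8528002422734 26.536739658503276 yaw -8.633215406958435 tilt 0.004864398334256906 F [-0.54  0.67 -2.8 ] grip 0.577331535900893 j [ 0.48  0.46  1.77 -0.    0.91  0.64]
```

View pics/side_e.png

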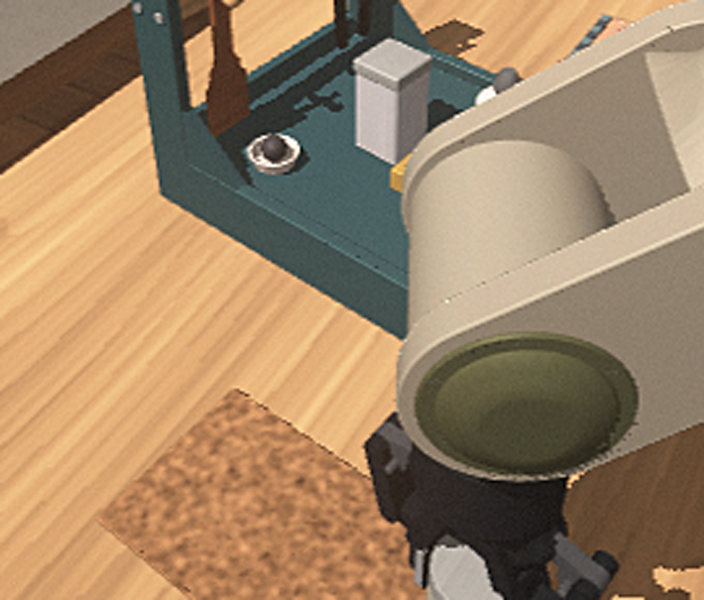

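Emit:
carry_out(
  steps=[0,0,0.1,0,0,0,-0.2,0,0,0,0,0,0,-0.2],
)

```text
time_s: 7.9
eef_pos: [375.4, 329.1, 25.6]
ee_rot: [0.0, 0.758, 0.652, 0.0]
force: [0.4, -0.5, -2.8]
grip_width: 0.576
```

Emit:
carry_out(
  steps=[0,0,0.1,0,0,0,-0.2,0,0,0,0,0,0,-0.2],
)

```text
time_s: 8.07
eef_pos: [375.5, 329.2, 25.5]
ee_rot: [0.0, 0.758, 0.652, 0.0]
force: [-1.5, -2.4, 8.6]
grip_width: 0.575
```

Emit:
carry_out(
  steps=[0,0,0,0,0,0,0.25,0,0,0,0,0,0,0.4,0,0,0,0,0,0,0.6,0,0,0,0,0,0,0.6,0,0,-1,0,0,0,0.6,0,0,-2,0,0,0,0.6,0,0,-3,0,0,0,0.6,0,0,-3,0,0,0,0.6,0,0,-3,0,0,0,0.6,0,0,-2,0,0,0,0.6,0,0,-1.5,0,0,0,0.6],
)

```text
time_s: 8.98
eef_pos: [375.7, 329.3, 182.7]
ee_rot: [0.0, 0.758, 0.652, 0.002]
force: [-0.1, -0.1, -0.4]
grip_width: 0.801
```

```bash
python3 st.py
```

```text
t 8.98 uv z 381.78015871410105 322.2200499690062 182.73117013420816 yaw -8.626645899736861 tilt 0.20250027879374838 F [-0.09 -0.08 -0.38] grip 0.8011790586980118 j [0.48 0.27 1.6  0.   1.28 0.64]
```

Emit:
carry_out(
  steps=[-1.2,0.7,0,0,0,0,0.6,-2.6,1.5,0,0,0,0,0.6,-2.6,1.5,0,0,0,0,0.6,-2.6,1.5,0,0,0,0,0.6,-2.6,1.5,0,0,0,0,0.6,-2.6,1.5,0,0,0,0,0.6,-2.6,1.5,0,0,0,0,0.6,-2.6,1.5,0,0,0,0,0.6,-2.6,1.5,0,0,0,0,0.6,-2.6,1.5,0,0,0,0,0.6,-2.6,1.5,0,0,0,0,0.6,-2.6,1.5,0,0,0,0,0.6,-2.6,1.5,0,0,0,0,0.6,-1.5,1,0,0,0,0,0.6,-0.7,0.6,0,0,0,0,0.6,0,0,0,0,0,0,0.6,0,0,0,0,0,0,0.6],
)

```text
time_s: 10.4
eef_pos: [523.8, -42.9, 179.8]
ee_rot: [-0.0, 0.758, 0.652, 0.0]
force: [-0.0, -0.4, 0.6]
grip_width: 0.799
```

```bash
python3 st.py;  python3 look.py side 170 170 400 400 f
```

```text
t 10.4 uv z 35.914209108264856 524.3398248756711 179.80031956909366 yaw -8.630115706815756 tilt 0.020297411221466236 F [-0.04 -0.37  0.62] grip 0.7988329460238532 j [-0.3   0.33  1.52  0.    1.29 -0.15]
```

View pics/side_f.png

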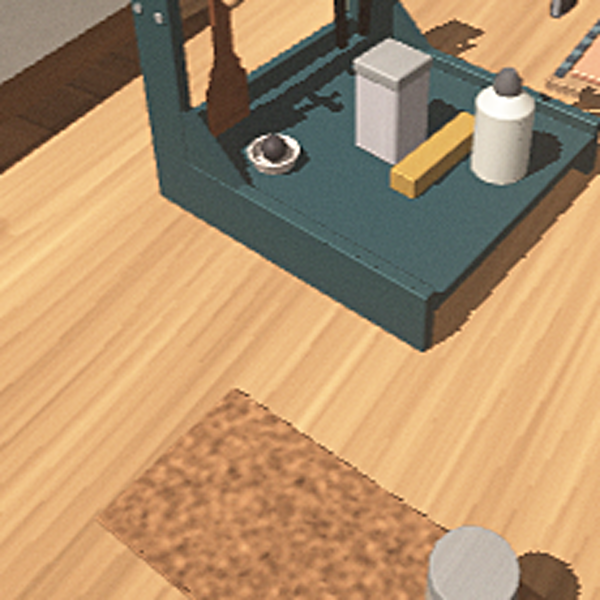

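Emit:
carry_out(
  steps=[0,0.05,1.5,0,0,0,0.6,0,0,2.5,0,0,0,0.6,0,0,2.5,0,0,0,0.6,0,0,1.7,0,0,0,0.6,0,0,1,0,0,0,0.6,0,0,0.5,0,0,0,0.6,0,0,0.3,0,0,0,0.6,0,0,0,0,0,0,0.6],
)

```text
time_s: 11.12
eef_pos: [524.8, -43.3, 80.0]
ee_rot: [0.0, 0.758, 0.652, 0.0]
force: [0.1, 0.3, -0.2]
grip_width: 0.802
```

```bash
python3 st.py;  python3 look.py side 300 130 420 250 g
```

```text
t 11.12 uv z 35.66983255086078 525.3241931405825 80.00972990679178 yaw -8.604543279354342 tilt 0.04031952641420771 F [ 0.13  0.27 -0.2 ] grip 0.8020923188711817 j [-0.31  0.44  1.64  0.    1.06 -0.15]
```

View pics/side_g.png

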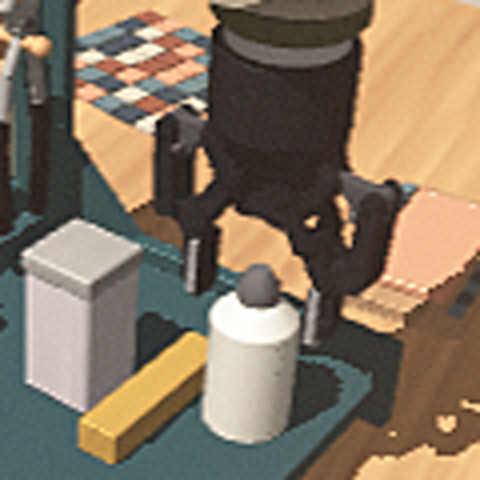

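Emit:
carry_out(
  steps=[0,0,0.8,0,0,0,0.6,0,0,0.8,0,0,0,0.6,0,0,0.5,0,0,0,0.6,0,0,0.3,0,0,0,0.6,0,0,0,0,0,0,0.6],
)

```text
time_s: 11.58
eef_pos: [524.1, -43.5, 54.8]
ee_rot: [-0.001, 0.758, 0.652, -0.0]
force: [-0.5, 0.0, 0.3]
grip_width: 0.8
```

```bash
python3 st.py;  python3 look.py side 300 130 420 250 h
```

```text
t 11.58 uv z 35.366048161750896 524.7242679035819 54.76735795729682 yaw -8.635601087054683 tilt 0.08228549254737204 F [-0.5   0.03  0.35] grip 0.7996903471133279 j [-0.31  0.47  1.67 -0.    1.   -0.16]
```

View pics/side_h.png

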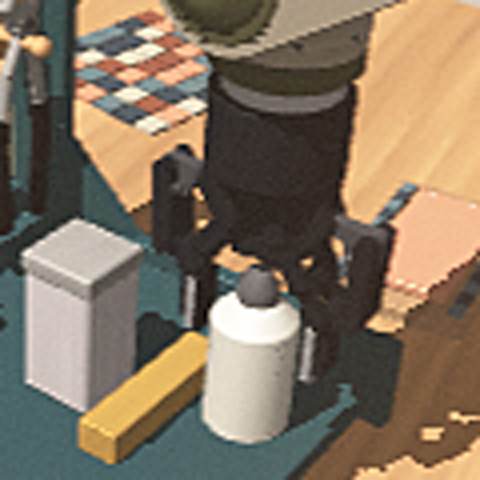

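Emit:
carry_out(
  steps=[0,0,0,0,0,0,0.3,0,0,0,0,0,0,0.2,0,0,0,0,0,0,0.1,0,0,0,0,0,0,0,0,0,0,0,0,0,-0.2,0,0,0,0,0,0,-0.2],
)

```text
time_s: 12.13
eef_pos: [524.7, -43.6, 56.1]
ee_rot: [0.0, 0.758, 0.652, 0.0]
force: [-2.5, 0.3, 5.8]
grip_width: 0.574
```

```bash
python3 st.py
```

```text
t 12.13 uv z 35.30819892933586 525.3010572490366 56.07885754571022 yaw -8.629849818534257 tilt 0.03375836671598784 F [-2.47  0.26  5.83] grip 0.574315500327524 j [-0.31  0.47  1.67 -0.    1.01 -0.16]
```

Emit:
carry_out(
  steps=[0,0,-0.3,0,0,0,-0.2,0,0,-0.8,0,0,0,-0.2,0,0,-1.6,0,0,0,-0.2,0,0,-2,0,0,0,-0.2,0,0,-1.6,0,0,0,-0.2,0,0,-0.8,0,0,0,-0.2,0,0,-0.4,0,0,0,-0.2,0,0,0,0,0,0,-0.2],
)

```text
time_s: 12.8
eef_pos: [524.6, -43.6, 130.9]
ee_rot: [0.0, 0.758, 0.652, 0.0]
force: [-0.1, 0.9, -3.8]
grip_width: 0.571
```

```bash
python3 st.py
```

```text
t 12.8 uv z 35.33588108798065 525.2258633248018 130.90891078914527 yaw -8.632175661053218 tilt 0.032758995040035634 F [-0.14  0.95 -3.85] grip 0.5707948071928798 j [-0.31  0.37  1.59 -0.    1.18 -0.16]
```

Emit:
carry_out(
  steps=[0.6,-0.2,0,0,0,0,-0.2,1.4,-0.5,0,0,0,0,-0.2,2.2,-0.7,0,0,0,0,-0.2,2.6,-0.8,0,0,0,0,-0.2,2.6,-0.8,0,0,0,0,-0.2,2.6,-0.8,0,0,0,0,-0.2,2.6,-0.8,0,0,0,0,-0.2,2.6,-0.8,0,0,0,0,-0.2,2.6,-0.8,0,0,0,0,-0.2,2.6,-0.8,0,0,0,0,-0.2,2.6,-0.8,0.5,0,0,0,-0.2,2.6,-0.8,1,0,0,0,-0.2,2.6,-0.8,1.5,0,0,0,-0.2,2.6,-0.8,1.5,0,0,0,-0.2,1.4,-0.6,1.5,0,0,0,-0.2,0.8,-0.4,1.5,0,0,0,-0.2,0,0,1.5,0,0,0,-0.2,0,0,1,0,0,0,-0.2,0,0,0.6,0,0,0,-0.2,0,0,0,0,0,0,-0.2],
)

```text
time_s: 14.47
eef_pos: [465.5, 318.8, 23.1]
ee_rot: [-0.0, 0.758, 0.652, -0.001]
force: [-0.1, -0.1, -3.2]
grip_width: 0.575
```

```bash
python3 st.py
```

```text
t 14.47 uv z 384.77962698537624 412.55604827594027 23.083145909875924 yaw -8.653849288919217 tilt 0.1687676191334688 F [-0.07 -0.09 -3.23] grip 0.5750329592661064 j [ 0.39  0.59  1.57 -0.    0.99  0.54]
```

Contact expected near z ≈ 10.

Emit:
carry_out(
  steps=[0,0,0.5,0,0,0,-0.2,0,0,0.4,0,0,0,-0.2,0,0,0.2,0,0,0,-0.2,0,0,0,0,0,0,-0.2,0,0,0,0,0,0,-0.2],
)

```text
time_s: 14.88
eef_pos: [466.5, 319.2, 13.8]
ee_rot: [0.0, 0.758, 0.652, 0.0]
force: [-1.0, -1.2, -3.2]
grip_width: 0.573
```

Emit:
carry_out(
  steps=[0,0,0.1,0,0,0,-0.2,0,0,0,0,0,0,-0.2],
)

```text
time_s: 15.05
eef_pos: [466.4, 319.3, 12.7]
ee_rot: [0.0, 0.758, 0.652, 0.0]
force: [-0.2, 0.0, -4.2]
grip_width: 0.574
```

Emit:
carry_out(
  steps=[0,0,0.1,0,0,0,-0.2,0,0,0,0,0,0,-0.2],
)

```text
time_s: 15.22
eef_pos: [466.3, 319.3, 11.5]
ee_rot: [-0.0, 0.758, 0.652, -0.0]
force: [0.7, 0.1, -2.3]
grip_width: 0.575
```

Emit:
carry_out(
  steps=[0,0,0.1,0,0,0,-0.2,0,0,0,0,0,0,-0.2],
)

```text
time_s: 15.38
eef_pos: [466.3, 319.2, 10.4]
ee_rot: [-0.0, 0.758, 0.652, -0.0]
force: [0.1, -0.0, -2.9]
grip_width: 0.576
```

Emit:
carry_out(
  steps=[0,0,0.1,0,0,0,-0.2,0,0,0,0,0,0,-0.2],
)

```text
time_s: 15.55
eef_pos: [466.4, 319.4, 10.1]
ee_rot: [0.0, 0.758, 0.652, 0.0]
force: [-1.7, -0.1, 3.3]
grip_width: 0.574
```

Emit:
carry_out(
  steps=[0,0,0,0,0,0,0.25,0,0,0,0,0,0,0.4,0,0,0,0,0,0,0.6,0,0,0,0,0,0,0.6,0,0,-1,0,0,0,0.6,0,0,-2,0,0,0,0.6,0,0,-3,0,0,0,0.6,0,0,-3,0,0,0,0.6,0,0,-3,0,0,0,0.6,0,0,-2,0,0,0,0.6,0,0,-1,0,0,0,0.6],
)

```text
time_s: 16.47
eef_pos: [467.2, 319.7, 163.4]
ee_rot: [0.001, 0.758, 0.652, 0.002]
force: [1.2, 0.3, 0.0]
grip_width: 0.799
```

```bash
python3 st.py
```

```text
t 16.47 uv z 385.97980468825665 414.1847450341396 163.36856342811691 yaw -8.624942511392838 tilt 0.29574207025045757 F [1.18 0.32 0.03] grip 0.799362919692297 j [ 0.39  0.43  1.42 -0.    1.29  0.54]
```

Emit:
carry_out(
  steps=[-1.2,0.8,0,0,0,0,0.6,-2.4,1.55,0,0,0,0,0.6,-2.4,1.55,0,0,0,0,0.6,-2.4,1.55,0,0,0,0,0.6,-2.4,1.55,0,0,0,0,0.6,-2.4,1.55,0,0,0,0,0.6,-2.4,1.55,0,0,0,0,0.6,-2.4,1.55,0,0,0,0,0.6,-2.4,1.55,0,0,0,0,0.6,-2.4,1.55,0,0,0,0,0.6,-2.4,1.55,0,0,0,0,0.6,-2.4,1.55,0,0,0,0,0.6,-2.4,1.55,0,0,0,0,0.6,-0.9,0.7,0,0,0,0,0.6,-0.3,0.3,0,0,0,0,0.6,0,0,0,0,0,0,0.6,0,0,0,0,0,0,0.6],
)

```text
time_s: 17.88
eef_pos: [620.8, -18.6, 159.4]
ee_rot: [-0.0, 0.758, 0.652, -0.0]
force: [0.7, 1.0, 0.2]
grip_width: 0.798
```

```bash
python3 st.py; python3 look.py side 230 60 430 300 i
```

```text
t 17.88 uv z 74.39949717030079 616.6022685961843 159.41581441814782 yaw -8.579774357167251 tilt 0.04580914433300708 F [0.66 1.   0.16] grip 0.798128333173674 j [-0.22  0.55  1.24  0.    1.35 -0.07]
```

View pics/side_i.png

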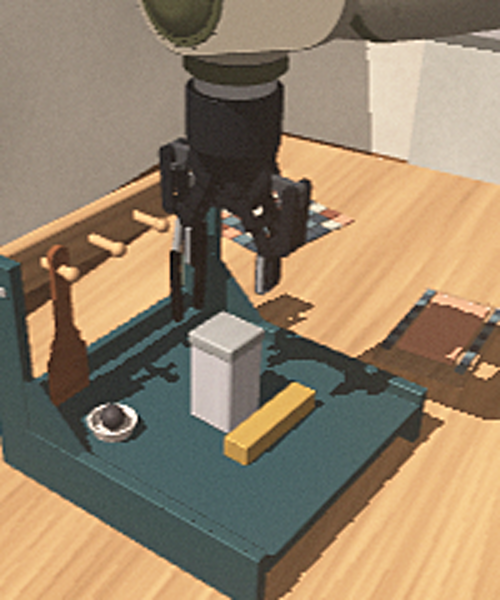

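Emit:
carry_out(
  steps=[-0.1,0.2,1.5,0,0,0,0.6,0,0,2.3,0,0,0,0.6,0,0,2.3,0,0,0,0.6,0,0,1.7,0,0,0,0.6,0,0,1.1,0,0,0,0.6,0,0,0.7,0,0,0,0.6,0,0,0.4,0,0,0,0.6,0,0,0,0,0,0,0.6],
)

```text
time_s: 18.6
eef_pos: [623.0, -20.7, 59.6]
ee_rot: [-0.0, 0.758, 0.652, 0.0]
force: [0.4, 0.3, -0.4]
grip_width: 0.8
```

```bash
python3 st.py; python3 look.py side 230 90 390 270 j
```

```text
t 18.6 uv z 72.659511246447 619.1030150401024 59.60707781365991 yaw -8.605437085534165 tilt 0.0023028825024409743 F [ 0.37  0.25 -0.42] grip 0.7995003596111523 j [-0.22  0.65  1.34  0.    1.15 -0.07]
```

View pics/side_j.png

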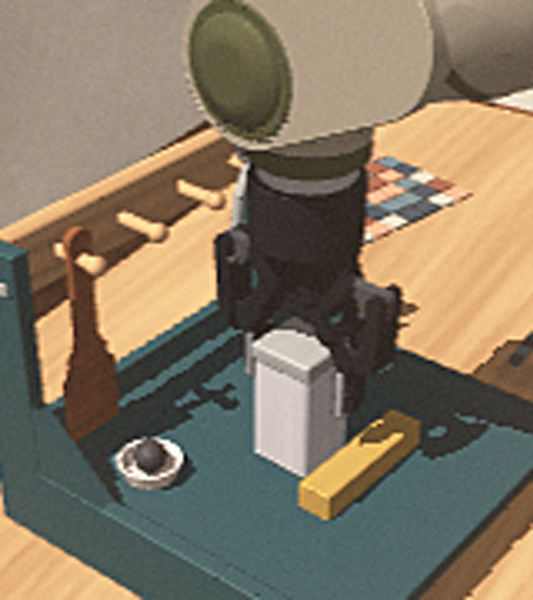

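Emit:
carry_out(
  steps=[0,0,0,0,0,0,0.3,0,0,0,0,0,0,0.2,0,0,0,0,0,0,0.1,0,0,0,0,0,0,0,0,0,0,0,0,0,-0.2,0,0,0,0,0,0,-0.2],
)

```text
time_s: 19.15
eef_pos: [623.4, -21.3, 60.6]
ee_rot: [0.001, 0.758, 0.652, 0.0]
force: [-1.6, 0.2, 6.8]
grip_width: 0.557
```

```bash
python3 st.py; python3 look.py top 240 80 420 260 j
```

```text
t 19.15 uv z 72.21033487426038 619.6009304622094 60.557888897417776 yaw -8.635553311992991 tilt 0.08417742012718905 F [-1.64  0.19  6.84] grip 0.5567329004927066 j [-0.22  0.65  1.34 -0.    1.15 -0.07]
```

View pics/top_j.png

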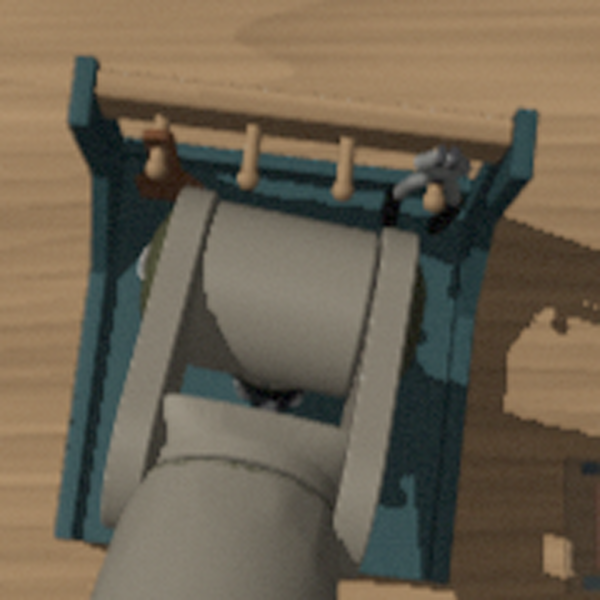

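Emit:
carry_out(
  steps=[0,0,-0.3,0,0,0,-0.2,0,0,-0.8,0,0,0,-0.2,0,0,-1.6,0,0,0,-0.2,0,0,-2,0,0,0,-0.2,0,0,-1.6,0,0,0,-0.2,0,0,-0.8,0,0,0,-0.2,0,0,-0.4,0,0,0,-0.2,0,0,0,0,0,0,-0.2],
)

```text
time_s: 19.87
eef_pos: [623.1, -21.1, 134.9]
ee_rot: [0.0, 0.758, 0.652, 0.0]
force: [0.2, -0.2, -2.8]
grip_width: 0.558
```

Emit:
carry_out(
  steps=[0.6,-0.2,0,0,0,0,-0.2,1.4,-0.5,0,0,0,0,-0.2,2.2,-0.8,0,0,0,0,-0.2,2.6,-0.9,0,0,0,0,-0.2,2.6,-0.9,0,0,0,0,-0.2,2.6,-0.9,0,0,0,0,-0.2,2.6,-0.9,0,0,0,0,-0.2,2.6,-0.9,0,0,0,0,-0.2,2.6,-0.9,0,0,0,0,-0.2,2.6,-0.9,0.5,0,0,0,-0.2,2.6,-0.9,1,0,0,0,-0.2,2.6,-0.9,1.5,0,0,0,-0.2,2.3,-0.9,1.5,0,0,0,-0.2,1.2,-0.5,1.5,0,0,0,-0.2,0.6,-0.3,1.5,0,0,0,-0.2,0,0,1.5,0,0,0,-0.2,0,0,1,0,0,0,-0.2,0,0,0.6,0,0,0,-0.2,0,0,0,0,0,0,-0.2],
)

```text
time_s: 21.45
eef_pos: [557.8, 309.3, 27.1]
ee_rot: [-0.001, 0.758, 0.652, -0.001]
force: [-0.4, 0.1, -2.2]
grip_width: 0.558
```

```bash
python3 st.py
```

```text
t 21.45 uv z 389.18670976953536 505.2963453450782 27.079567246408352 yaw -8.627970304036658 tilt 0.1567536435926053 F [-0.39  0.07 -2.2 ] grip 0.5581526389716607 j [0.32 0.72 1.31 0.   1.11 0.47]
```

Emit:
carry_out(
  steps=[0,0,0.5,0,0,0,-0.2,0,0,0.4,0,0,0,-0.2,0,0,0.2,0,0,0,-0.2,0,0,0,0,0,0,-0.2,0,0,0,0,0,0,-0.2],
)

```text
time_s: 21.87
eef_pos: [559.0, 309.2, 17.8]
ee_rot: [0.0, 0.758, 0.652, 0.0]
force: [-0.5, -0.0, -3.0]
grip_width: 0.557
```

Emit:
carry_out(
  steps=[0,0,0.1,0,0,0,-0.2,0,0,0,0,0,0,-0.2],
)

```text
time_s: 22.03
eef_pos: [558.9, 309.3, 16.7]
ee_rot: [0.0, 0.758, 0.652, 0.0]
force: [0.3, 0.4, -1.7]
grip_width: 0.561
```

Emit:
carry_out(
  steps=[0,0,0.1,0,0,0,-0.2,0,0,0,0,0,0,-0.2],
)

```text
time_s: 22.2
eef_pos: [558.8, 309.2, 15.5]
ee_rot: [-0.0, 0.758, 0.652, -0.0]
force: [0.3, -0.6, -2.8]
grip_width: 0.56
```

Emit:
carry_out(
  steps=[0,0,0.1,0,0,0,-0.2,0,0,0,0,0,0,-0.2],
)

```text
time_s: 22.37
eef_pos: [558.9, 309.3, 14.6]
ee_rot: [0.0, 0.758, 0.652, 0.0]
force: [-0.9, -0.4, -3.0]
grip_width: 0.558
```

Emit:
carry_out(
  steps=[0,0,0.05,0,0,0,-0.2,0,0,0,0,0,0,-0.2],
)

```text
time_s: 22.53
eef_pos: [559.0, 309.3, 14.6]
ee_rot: [0.0, 0.758, 0.652, 0.0]
force: [-2.1, -0.5, 4.4]
grip_width: 0.557
```

Emit:
carry_out(
  steps=[0,0,0,0,0,0,0.25,0,0,0,0,0,0,0.4,0,0,0,0,0,0,0.6,0,0,0,0,0,0,0.6,0,0,-1,0,0,0,0.6,0,0,-2,0,0,0,0.6,0,0,-3,0,0,0,0.6,0,0,-3,0,0,0,0.6,0,0,-3,0,0,0,0.6,0,0,-1,0,0,0,0.6,0,0,0,0,0,0,0.6],
)

```text
time_s: 23.45
eef_pos: [560.1, 309.7, 147.8]
ee_rot: [0.001, 0.758, 0.652, 0.003]
force: [0.1, -0.3, 0.4]
grip_width: 0.802
```

Emit:
carry_out(
  steps=[-1.2,0.2,0,0,0,0,0,-2.6,0.5,0,0,0,0,0,-2.6,0.5,0,0,0,0,0,-2.6,0.5,0,0,0,0,0,-2.6,0.5,0,0,0,0,0,-2.6,0.5,0,0,0,0,0,-2.6,0.5,0,0,0,0,0,-2.6,0.5,0,0,0,0,0,-2.6,0.5,0,0,0,0,0,-2.6,0.5,0,0,0,0,0,-2.6,0.5,0,0,0,0,0,-2.6,0.5,0,0,0,0,0,-1.6,0.4,0,0,0,0,0,-0.7,0.2,0,0,0,0,0,0,0,0,0,0,0,0,0,0,0,0,0,0,0],
)

```text
time_s: 24.78
eef_pos: [572.4, -17.3, 143.1]
ee_rot: [-0.001, 0.758, 0.652, -0.0]
force: [0.4, 0.9, -0.1]
grip_width: 0.499
```

```bash
python3 st.py; python3 look.py side,top 170 120 400 400 k 140 100 400 330
```

```text
t 24.78 uv z 68.51689285574432 568.523325175142 143.1487174120726 yaw -8.65292513979007 tilt 0.10653264958659422 F [ 0.38  0.94 -0.07] grip 0.49894694334598827 j [-0.23  0.46  1.42  0.    1.26 -0.08]
```

View pics/side_k.png

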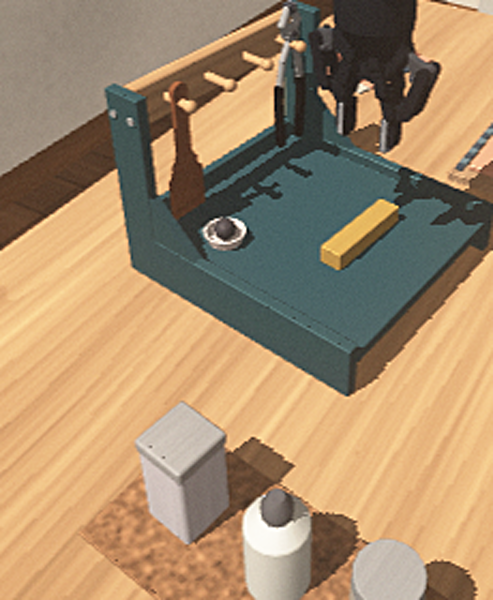

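View pics/top_k.png

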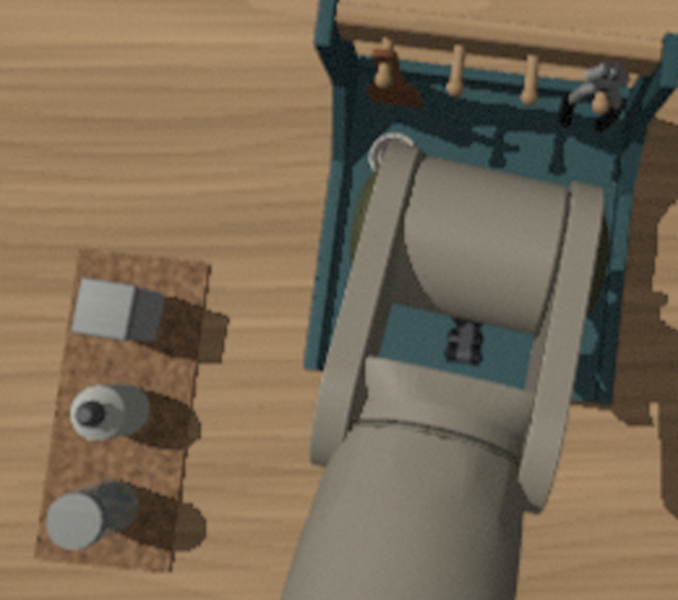

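Emit:
carry_out(
  steps=[-0.3,0.1,1.5,0,0,0,0,0,0,2.3,0,0,0,0,0,0,2,0,0,0,0,0,0,1.2,0,0,0,0,0,0,0.7,0,0,0,0,0,0,0.4,0,0,0,0,0,0,0,0,0,0,0],
)

```text
time_s: 25.47
eef_pos: [573.4, -20.1, 62.8]
ee_rot: [-0.0, 0.758, 0.652, -0.0]
force: [-0.1, 0.8, 0.3]
grip_width: 0.499
```

```bash
python3 st.py; python3 look.py side 290 130 410 250 l
```

```text
t 25.47 uv z 65.8788304408996 569.9352591293277 62.78633093506441 yaw -8.585045829570955 tilt 0.035488775964034436 F [-0.05  0.76  0.26] grip 0.4990635538011629 j [-0.24  0.55  1.51  0.    1.08 -0.09]
```

View pics/side_l.png

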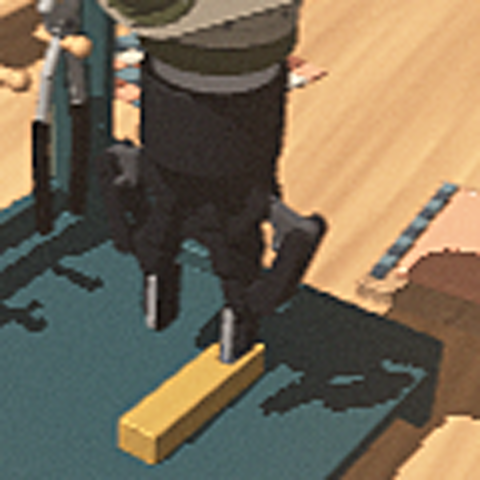

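```bash
python3 - <<'E'
from sh import *
for z in (50,72,80,90,100,110): print(z,(w2pix("side",[573,-21,z])-[290,130])*4)
im=np.load("pics/side_l.npy");hsv=cv2.cvtColor(im,cv2.COLOR_RGB2HSV)
Y=np.radians(-8.6)
cv2.imwrite("pics/wl.png",draw(np.ascontiguousarray(im[:,:,::-1]),"side",[(box((573,-21),26,110,Y,z),(255,0,255)) for z in(50,72)],(290,130,410,250),4))
E
```

```text
50 [[191.08 408.55]]
72 [[193.   379.01]]
80 [[193.71 368.05]]
90 [[194.62 354.19]]
100 [[195.53 340.14]]
110 [[196.46 325.9 ]]
```

View pics/wl.png

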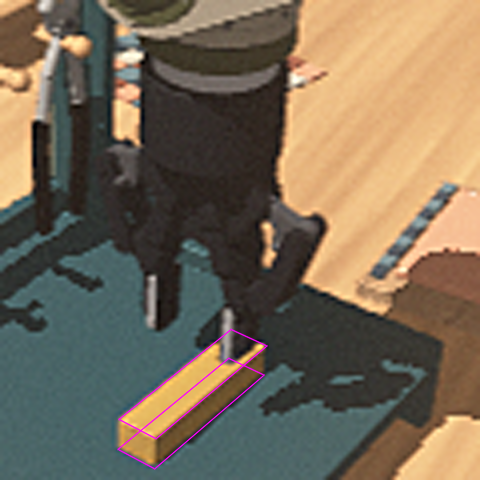

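Emit:
carry_out(
  steps=[-0.1,0,0.7,0,0,0,0,0,0,0.7,0,0,0,0,0,0,0.4,0,0,0,0,0,0,0.2,0,0,0,0,0,0,0,0,0,0,0],
)

```text
time_s: 25.93
eef_pos: [573.1, -21.6, 42.5]
ee_rot: [-0.0, 0.758, 0.652, -0.0]
force: [0.2, -0.0, -0.2]
grip_width: 0.499
```

```bash
python3 st.py; python3 look.py side 290 130 410 250 m
```

```text
t 25.93 uv z 64.30195766515641 569.8648684220294 42.50289929383285 yaw -8.638187898048342 tilt 0.05839078946162745 F [ 0.16 -0.03 -0.18] grip 0.49882347281069533 j [-0.24  0.58  1.53 -0.    1.04 -0.09]
```

View pics/side_m.png

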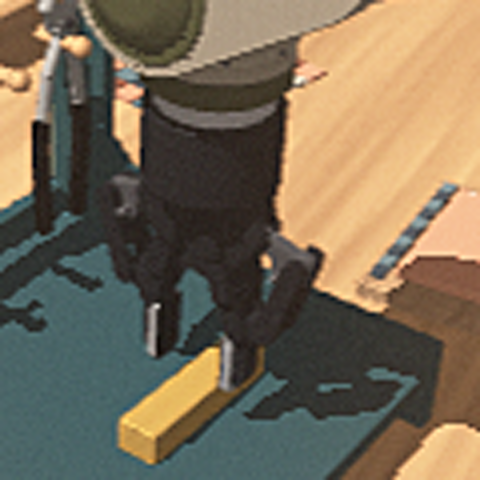

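Emit:
carry_out(
  steps=[0,0,0.7,0,0,0,0,0,0,0.6,0,0,0,0,0,0,0.4,0,0,0,0,0,0,0.2,0,0,0,0,0,0,0.1,0,0,0,0,0,0,0,0,0,0,0],
)

```text
time_s: 26.48
eef_pos: [573.3, -21.7, 22.9]
ee_rot: [-0.0, 0.758, 0.652, -0.0]
force: [-0.3, -0.2, 0.0]
grip_width: 0.502
```

```bash
python3 st.py; python3 look.py side 290 130 410 250 n
```

```text
t 26.48 uv z 64.32307413348472 570.1025692271235 22.859572888421546 yaw -8.62739514206301 tilt 0.017606212527248383 F [-0.26 -0.22  0.03] grip 0.5022890505597096 j [-0.24  0.6   1.54 -0.    1.   -0.09]
```

View pics/side_n.png

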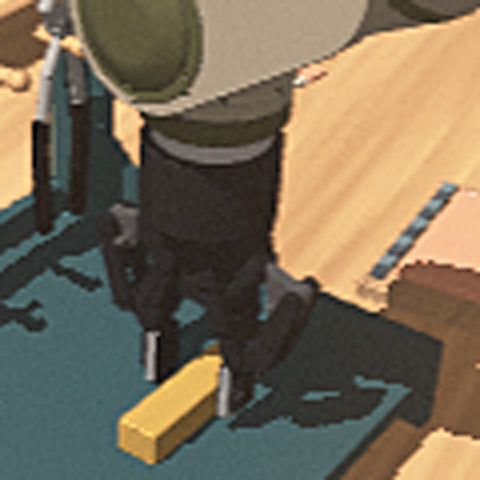

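Emit:
carry_out(
  steps=[0,0,0,0,0,0,-0.2,0,0,0,0,0,0,-0.35,0,0,0,0,0,0,-0.5,0,0,0,0,0,0,-0.7,0,0,0,0,0,0,-0.8,0,0,0,0,0,0,-0.8],
  grip_force=70,
)

```text
time_s: 27.03
eef_pos: [573.4, -21.7, 23.6]
ee_rot: [0.0, 0.758, 0.652, 0.0]
force: [-3.2, 0.1, 5.1]
grip_width: 0.284
```

```bash
python3 st.py; python3 look.py side 290 130 410 250 o
```

```text
t 27.03 uv z 64.32897902611205 570.2339208843139 23.634152801461298 yaw -8.626366944731215 tilt 0.018742792464618765 F [-3.19  0.12  5.12] grip 0.28405167258077935 j [-0.24  0.6   1.54 -0.    1.   -0.09]
```

View pics/side_o.png

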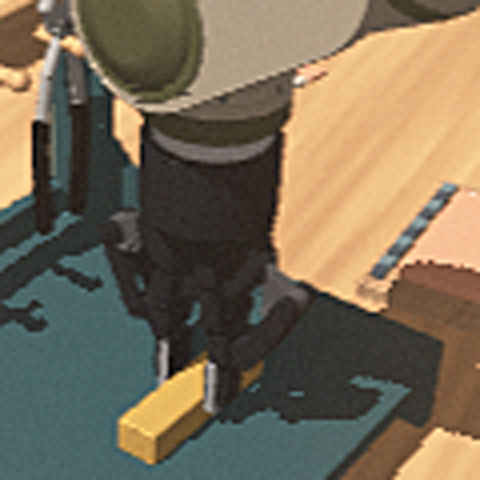

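Emit:
carry_out(
  steps=[0,0,-0.3,0,0,0,-0.8,0,0,-0.8,0,0,0,-0.8,0,0,-1.6,0,0,0,-0.8,0,0,-1.6,0,0,0,-0.8,0,0,-1.6,0,0,0,-0.8,0,0,-0.8,0,0,0,-0.8,0,0,-0.4,0,0,0,-0.8,0,0,0,0,0,0,-0.8],
)

```text
time_s: 27.75
eef_pos: [573.4, -21.7, 94.4]
ee_rot: [0.0, 0.758, 0.652, 0.0]
force: [0.3, -0.8, -6.6]
grip_width: 0.283
```

```bash
python3 st.py; python3 look.py side 270 110 430 270 p
```

```text
t 27.75 uv z 64.33113261765723 570.2355870416467 94.40331325727254 yaw -8.63166475295862 tilt 0.028387841930521525 F [ 0.26 -0.79 -6.58] grip 0.2833289587391709 j [-0.24  0.51  1.48  0.    1.15 -0.09]
```

View pics/side_p.png

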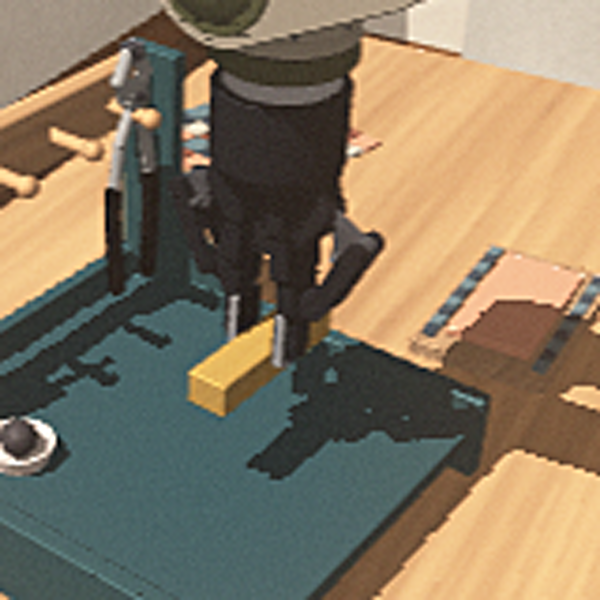

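Emit:
carry_out(
  steps=[-0.6,0,0,0,0,0,-0.8,-1.4,-0.1,0,0,0,0,-0.8,-2.2,-0.2,0,0,0,0,-0.8,-2.5,-0.2,0,0,0,0,-0.8,-2.5,-0.2,0,0,0,0,-0.8,-2.5,-0.2,0,0,0,0,-0.8,-2.5,-0.2,0,0,0,0,-0.8,-2.5,-0.2,0,0,0,0,-0.8,-2.5,-0.2,0,0,0,0,-0.8,-2.5,-0.2,0,0,0,0,-0.8,-2.5,-0.2,0,0,0,0,-0.8,-2.5,-0.2,0,0,0,0,-0.8,-2.5,-0.2,0,0,0,0,-0.8,-1.6,0,0,0,0,0,-0.8,-0.8,0,0,0,0,0,-0.8,0,0,0,0,0,-0.5,-0.8,0,0,0,0,0,-0.5,-0.8,0,0,0,0,0,-0.56,-0.8,0,0,0,0,0,0,-0.8],
)

```text
time_s: 29.38
eef_pos: [503.3, -329.8, 93.6]
ee_rot: [-0.001, 0.711, 0.703, 0.0]
force: [0.2, 0.4, -6.1]
grip_width: 0.282
```

```bash
python3 st.py; python3 look.py side,top 340 110 480 230 q 390 180 500 280; python3 - <<'E'
from sh import *
o=draw(np.ascontiguousarray(np.load("pics/top_q.npy")[:,:,::-1]),"top",[(box((503.6,-330.3),65,130,np.radians(-.8),20),(255,0,0))],(390,180,500,280),5);cv2.imwrite("pics/tq.png",o)
E
```

```text
t 29.38 uv z -250.87071825980624 546.9909950853297 93.60664575196208 yaw -0.6972487929566666 tilt 0.06582997597620353 F [ 0.19  0.38 -6.14] grip 0.28238751334721224 j [-0.77  0.57  1.39  0.    1.19 -0.76]
```

View pics/tq.png

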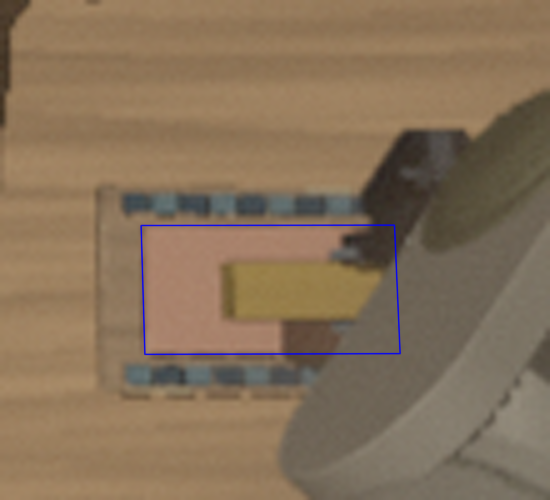

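View pics/side_q.png

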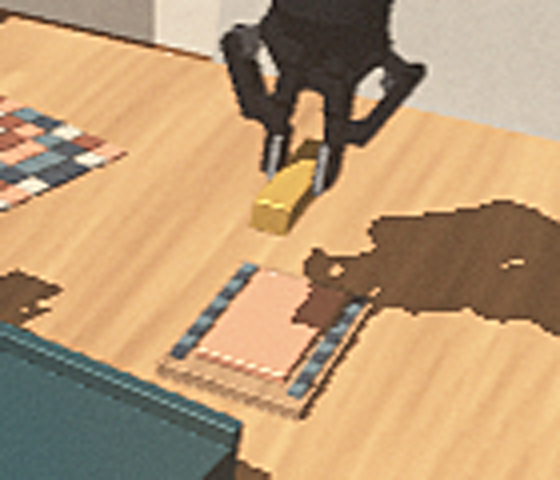

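Emit:
carry_out(
  steps=[-0.1,0,1,0,0,0,-0.8,0,0,2,0,0,0,-0.8,0,0,2,0,0,0,-0.8,0,0,1.6,0,0,0,-0.8,0,0,1.2,0,0,0,-0.8,0,0,0.8,0,0,0,-0.8,0,0,0.4,0,0,0,-0.8,0,0,0,0,0,0,-0.8,0,0,0,0,0,0,-0.8],
)

```text
time_s: 30.23
eef_pos: [503.5, -331.9, 4.7]
ee_rot: [0.001, 0.712, 0.702, -0.0]
force: [-0.2, -0.2, -6.5]
grip_width: 0.284
```

```bash
python3 st.py; python3 look.py side,top 340 110 480 230 r 390 180 500 280; python3 - <<'E'
from sh import *
b=[(box((503.6,-330.3),65,130,np.radians(-.8),20),(255,0,0)),(box((503.6,-330.3),26,110,np.radians(-.8),46),(255,0,255))]
o=draw(np.ascontiguousarray(np.load("pics/top_r.npy")[:,:,::-1]),"top",b,(390,180,500,280),5);cv2.imwrite("pics/tr.png",o)
o=draw(np.ascontiguousarray(np.load("pics/side_r.npy")[:,:,::-1]),"side",b,(340,110,480,230),5);cv2.imwrite("pics/sr.png",o)
E
```

```text
t 30.23 uv z -252.92029780857376 547.51864429578 4.673422728292201 yaw -0.8355735458798671 tilt 0.0627785658644823 F [-0.18 -0.21 -6.53] grip 0.28356098123073725 j [-0.78  0.68  1.45 -0.    1.   -0.76]
```

View pics/tr.png

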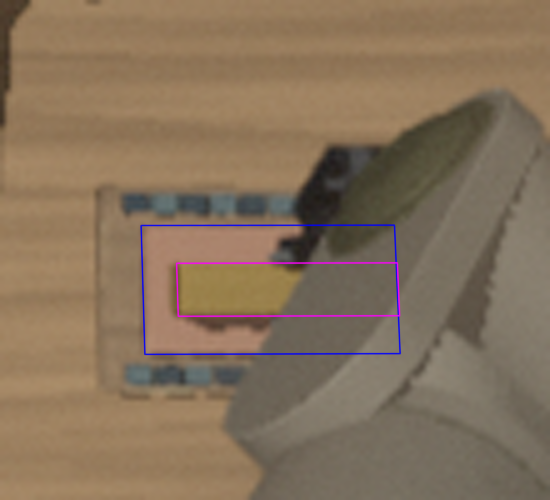

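View pics/sr.png

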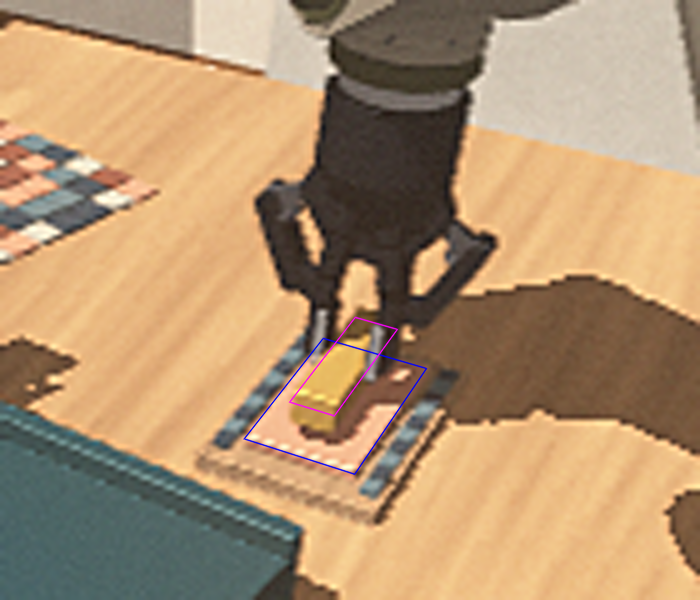

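Emit:
carry_out(
  steps=[0.1,0,0.4,0,0,0,-0.8,0,0,0.3,0,0,0,-0.8,0,0,0.15,0,0,0,-0.8,0,0,0,0,0,0,-0.8,0,0,0,0,0,0,-0.8],
)

```text
time_s: 30.75
eef_pos: [503.2, -330.6, -4.5]
ee_rot: [-0.0, 0.712, 0.702, -0.0]
force: [0.0, 1.2, -6.4]
grip_width: 0.281
```

Emit:
carry_out(
  steps=[0,0,0.1,0,0,0,-0.8,0,0,0,0,0,0,-0.8],
)

```text
time_s: 30.92
eef_pos: [503.2, -330.7, -5.4]
ee_rot: [0.0, 0.712, 0.702, -0.0]
force: [0.4, -0.2, -6.6]
grip_width: 0.283
```

Emit:
carry_out(
  steps=[0,0,0.05,0,0,0,-0.8,0,0,0,0,0,0,-0.8],
)

```text
time_s: 31.08
eef_pos: [503.2, -330.6, -5.9]
ee_rot: [-0.0, 0.712, 0.702, 0.0]
force: [0.7, 0.6, -6.3]
grip_width: 0.281
```

Emit:
carry_out(
  steps=[0,0,0.05,0,0,0,-0.8,0,0,0,0,0,0,-0.8],
)

```text
time_s: 31.25
eef_pos: [503.3, -330.7, -6.3]
ee_rot: [0.0, 0.712, 0.702, 0.0]
force: [0.5, 0.6, -5.6]
grip_width: 0.281
```

Emit:
carry_out(
  steps=[0,0,0.05,0,0,0,-0.8,0,0,0,0,0,0,-0.8],
)

```text
time_s: 31.42
eef_pos: [503.3, -330.7, -6.3]
ee_rot: [0.0, 0.712, 0.702, -0.0]
force: [-2.2, 2.0, 1.0]
grip_width: 0.282
```

Emit:
carry_out(
  steps=[0,0,0.05,0,0,0,-0.8,0,0,0,0,0,0,-0.8],
)

```text
time_s: 31.58
eef_pos: [503.3, -330.7, -6.4]
ee_rot: [0.0, 0.712, 0.702, -0.0]
force: [-4.9, 3.4, 6.6]
grip_width: 0.283
```

Emit:
carry_out(
  steps=[0,0,0,0,0,0,-0.4,0,0,0,0,0,0,-0.3,0,0,0,0,0,0,-0.15,0,0,0,0,0,0,0,0,0,0,0,0,0,0,0,0,-0.5,0,0,0,0,0,0,-1,0,0,0,0,0,0,-2,0,0,0,0,0,0,-3,0,0,0,0,0,0,-3,0,0,0,0,0,0,-3,0,0,0,0,0,0,-2,0,0,0,0,0,0,0,0,0,0,0.6],
)

```text
time_s: 32.67
eef_pos: [504.8, -332.1, 143.5]
ee_rot: [0.005, 0.712, 0.702, 0.0]
force: [-0.5, 0.5, 0.5]
grip_width: 0.626
```

```bash
python3 st.py; python3 look.py side 340 110 480 230 s
```

```text
t 32.67 uv z -252.8519180357079 548.8120180768454 143.53415047522338 yaw -0.8209451975993571 tilt 0.5316776817596652 F [-0.53  0.54  0.48] grip 0.6260168425602431 j [-0.78  0.52  1.33 -0.    1.28 -0.76]
```

View pics/side_s.png

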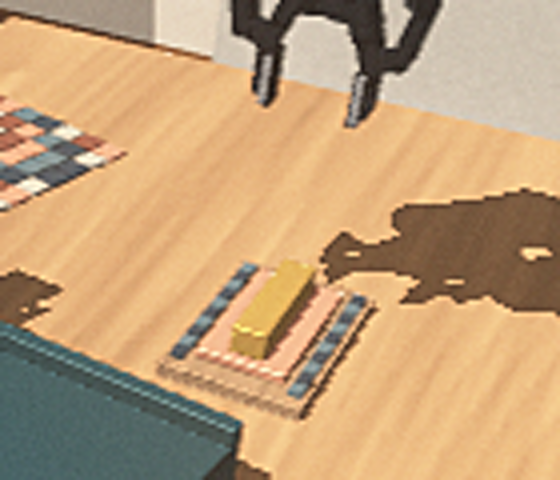

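Emit:
carry_out(
  steps=[0,0,0,0,0,0.8,0.6,0,0,0,0,0,0.76,0.6,1.5,-0.1,0,0,0,0,0.6,2.5,-0.2,0,0,0,0,0.6,3.5,-0.2,0,0,0,0,0.6,3.5,-0.2,0,0,0,0,0.6,3.5,-0.2,0,0,0,0,0.6,3.5,-0.2,0,0,0,0,0.6,3.5,-0.2,0,0,0,0,0.6,3.5,-0.2,0,0,0,0,0.6,3.5,-0.2,0,0,0,0,0.6,3.5,-0.2,0,0,0,0,0.6,3.5,-0.2,0,0,0,0,0.6,3.5,-0.2,0,0,0,0,0.6,3.5,-0.3,0,0,0,0,0.6,3.5,-0.3,0,0,0,0,0.6,3.5,-0.3,0,0,0,0,0.6,3.5,-0.3,0,0,0,0,0.6,3.5,-0.3,0,0,0,0,0.6,2.5,-0.2,0,0,0,0,0.6],
)

```text
time_s: 34.38
eef_pos: [550.7, 262.0, 137.0]
ee_rot: [-0.001, 0.757, 0.653, -0.0]
force: [-0.4, -0.6, 0.3]
grip_width: 0.801
```

Emit:
carry_out(
  steps=[2,-0.1,0,0,0,0,0.6,1.2,0,0,0,0,0,0.6,0,0,0,0,0,0,0.6,0,0,0,0,0,0,0.6],
)

```text
time_s: 34.72
eef_pos: [555.1, 290.8, 136.9]
ee_rot: [-0.0, 0.758, 0.653, -0.001]
force: [-0.7, -0.2, -0.7]
grip_width: 0.799
```

```bash
python3 st.py; python3 look.py top 370 160 500 280 t
```

```text
t 34.72 uv z 370.51574273279624 505.40151121583045 136.89806437654045 yaw -8.508533733750655 tilt 0.08223930876473867 F [-0.7  -0.22 -0.75] grip 0.7990504209763696 j [ 0.3   0.58  1.25 -0.    1.31  0.44]
```

```bash
python3 - <<'E'
from sh import *
im=np.load("pics/top_t.npy");hsv=cv2.cvtColor(im,cv2.COLOR_RGB2HSV);r,g,b=[im[...,i].astype(int) for i in range(3)]
m=((hsv[...,1]>110)&(hsv[...,0]>=17)&(r>90)).astype(np.uint8)*255
print(rect("top",mask_cnt(m,(416,222,472,256)),42))
m=((r>130)&(b>85)|((hsv[...,1]>110)&(hsv[...,0]>=17))).astype(np.uint8)*255
cv2.imwrite("pics/tt.png",draw(np.ascontiguousarray(im[:,:,::-1]),"top",[(box((503.6,-330.3),65,130,np.radians(-.8),20),(255,0,0)),(box((503.6,-330.3),26,110,np.radians(-.8),42),(255,0,255))],(400,200,490,270),8))
E
```

```text
(array([ 501.95, -327.77]), array([112.78,  24.68]), 89.0865249633789, array([ 502.83, -326.68]))
```

View pics/tt.png

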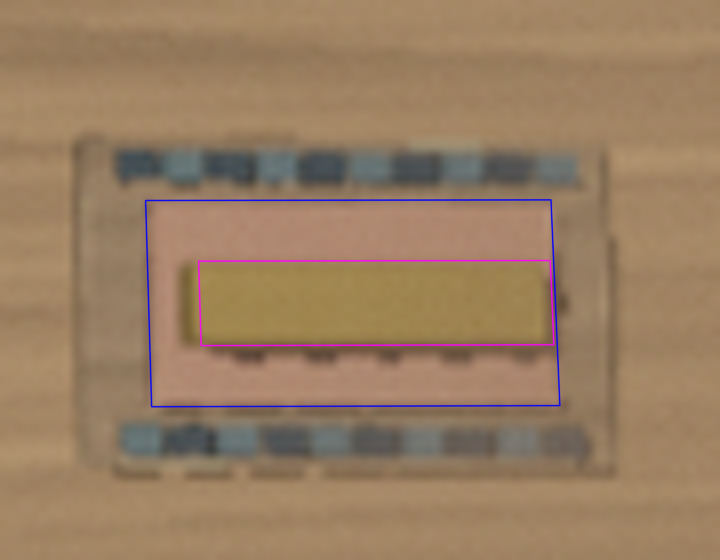

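Emit:
carry_out(
  steps=[1.0,0.1,0,0,0,0,0.6,0.8,0,1,0,0,0,0.6,0,0,2.5,0,0,0,0.6,0,0,3,0,0,0,0.6,0,0,2.5,0,0,0,0.6,0,0,1.6,0,0,0,0.6,0,0,1,0,0,0,0.6,0,0,0.6,0,0,0,0.6,0,0,0,0,0,0,0.6],
  grip_force=40,
)

```text
time_s: 35.52
eef_pos: [559.3, 307.7, 14.6]
ee_rot: [-0.0, 0.758, 0.652, -0.001]
force: [-0.5, 0.5, -0.2]
grip_width: 0.804
```

```bash
python3 st.py
```

```text
t 35.52 uv z 387.8885585293272 507.01375117719124 14.614109740498863 yaw -8.646236803718734 tilt 0.08599345958432257 F [-0.45  0.52 -0.16] grip 0.8035528629660005 j [ 0.32  0.74  1.32 -0.    1.09  0.47]
```

Emit:
carry_out(
  steps=[0.15,-0.05,0,0,0,0,0.6,0,0,0,0,0,0,0.4,0,0,0,0,0,0,0.25,0,0,0,0,0,0,0.1,0,0,0,0,0,0,0,0,0,0,0,0,0,-0.2,0,0,0,0,0,0,-0.2],
)

```text
time_s: 36.1
eef_pos: [559.8, 309.9, 16.6]
ee_rot: [0.0, 0.758, 0.652, 0.001]
force: [-1.6, 0.9, 5.6]
grip_width: 0.558
```

```bash
python3 st.py
```

```text
t 36.1 uv z 390.1495945990774 507.20950459657115 16.610488116853844 yaw -8.62799072500613 tilt 0.08552245557224396 F [-1.6   0.88  5.63] grip 0.5581725901262397 j [0.32 0.74 1.32 0.   1.09 0.47]
```

Emit:
carry_out(
  steps=[0,0,-0.3,0,0,0,-0.2,0,0,-1,0,0,0,-0.2,0,0,-2,0,0,0,-0.2,0,0,-2.4,0,0,0,-0.2,0,0,-2.4,0,0,0,-0.2,0,0,-2,0,0,0,-0.2,0,0,-1,0,0,0,-0.2,0,0,-0.4,0,0,0,-0.2,0,0,0,0,0,0,-0.2],
)

```text
time_s: 36.85
eef_pos: [559.5, 309.7, 130.9]
ee_rot: [0.0, 0.758, 0.652, 0.0]
force: [-0.1, -0.5, -3.3]
grip_width: 0.557
```

Emit:
carry_out(
  steps=[-0.6,0.2,0,0,0,0,-0.2,-1.4,0.5,0,0,0,0,-0.2,-2.2,0.8,0,0,0,0,-0.2,-2.6,0.9,0,0,0,0,-0.2,-2.6,0.9,0,0,0,0,-0.2,-2.6,0.9,0,0,0,0,-0.2,-2.6,0.9,0,0,0,0,-0.2,-2.6,0.9,0,0,0,0,-0.2,-2.6,0.9,0,0,0,0,-0.2,-2.6,0.9,0,0,0,0,-0.2,-2.6,0.9,0,0,0,0,-0.2,-2.6,0.9,0,0,0,0,-0.2,-2.2,0.9,0,0,0,0,-0.2,-1.2,0.5,0,0,0,0,-0.2,-0.6,0.2,0,0,0,0,-0.2,0,0,0,0,0,0,-0.2,0,0,0,0,0,0,-0.2],
)

```text
time_s: 38.27
eef_pos: [622.4, -18.9, 130.2]
ee_rot: [-0.0, 0.758, 0.652, -0.0]
force: [0.2, 0.5, -2.7]
grip_width: 0.559
```

```bash
python3 st.py
```

```text
t 38.27 uv z 74.3634019359042 618.2124346536327 130.21732492959305 yaw -8.617633472548306 tilt 0.055712722412573766 F [ 0.16  0.46 -2.66] grip 0.5594917194790592 j [-0.22  0.58  1.27  0.    1.29 -0.07]
```

Emit:
carry_out(
  steps=[0,0.1,0.8,0,0,0,-0.2,0,0,1.6,0,0,0,-0.2,0,0,1.6,0,0,0,-0.2,0,0,1.2,0,0,0,-0.2,0,0,0.7,0,0,0,-0.2,0,0,0.3,0,0,0,-0.2,0,0,0,0,0,0,-0.2,0,0,0,0,0,0,-0.2],
)

```text
time_s: 38.93
eef_pos: [624.1, -19.6, 69.2]
ee_rot: [0.0, 0.758, 0.652, 0.0]
force: [-0.1, -0.1, -2.5]
grip_width: 0.558
```

```bash
python3 st.py
```

```text
t 38.93 uv z 73.94872668130387 619.9931096496036 69.17617976316451 yaw -8.618066101994216 tilt 0.05328984077902844 F [-0.08 -0.06 -2.45] grip 0.5582946610630638 j [-0.22  0.64  1.33 -0.    1.17 -0.07]
```

Emit:
carry_out(
  steps=[-0.1,-0.05,0.3,0,0,0,-0.2,0,0,0.15,0,0,0,-0.2,0,0,0.1,0,0,0,-0.2,0,0,0,0,0,0,-0.2,0,0,0,0,0,0,-0.2],
)

```text
time_s: 39.35
eef_pos: [623.1, -20.6, 63.2]
ee_rot: [0.0, 0.758, 0.652, 0.0]
force: [0.9, 0.0, -2.5]
grip_width: 0.559
```

Emit:
carry_out(
  steps=[0,0,0.1,0,0,0,-0.2,0,0,0,0,0,0,-0.2],
)

```text
time_s: 39.52
eef_pos: [623.3, -20.7, 62.6]
ee_rot: [0.0, 0.758, 0.652, 0.0]
force: [-1.3, -0.2, 2.5]
grip_width: 0.555
```

Emit:
carry_out(
  steps=[0,0,0.05,0,0,0,-0.2,0,0,0,0,0,0,-0.2],
)

```text
time_s: 39.68
eef_pos: [623.3, -20.7, 62.6]
ee_rot: [0.0, 0.758, 0.652, 0.0]
force: [-3.2, -0.1, 6.2]
grip_width: 0.558
```

```bash
python3 st.py
```

```text
t 39.68 uv z 72.71218387366105 619.4145780969612 62.60579448058022 yaw -8.62904355841484 tilt 0.05437237218313836 F [-3.24 -0.05  6.22] grip 0.5580178448243457 j [-0.22  0.65  1.34 -0.    1.15 -0.07]
```

Emit:
carry_out(
  steps=[0,0,0,0,0,0,0.25,0,0,0,0,0,0,0.4,0,0,0,0,0,0,0.6,0,0,0,0,0,0,0.6,0,0,-0.6,0,0,0,0.6,0,0,-1.5,0,0,0,0.6,0,0,-2,0,0,0,0.6,0,0,-2,0,0,0,0.6,0,0,-2,0,0,0,0.6,0,0,-1,0,0,0,0.6,0,0,0,0,0,0,0.6],
)

```text
time_s: 40.6
eef_pos: [624.1, -20.8, 155.2]
ee_rot: [0.002, 0.758, 0.652, 0.001]
force: [0.2, 0.5, 0.7]
grip_width: 0.796
```

Emit:
carry_out(
  steps=[1.3,-0.9,0,0,0,0,0.6,2.6,-1.7,0,0,0,0,0.6,2.6,-1.7,0,0,0,0,0.6,2.6,-1.7,0,0,0,0,0.6,2.6,-1.7,0,0,0,0,0.6,2.6,-1.7,0,0,0,0,0.6,2.6,-1.7,0,0,0,0,0.6,2.6,-1.7,0,0,0,0,0.6,2.6,-1.7,0,0,0,0,0.6,2.6,-1.7,0,0,0,0,0.6,2.6,-1.7,0,0,0,0,0.6,2.3,-1.7,0,0,0,0,0.6,1.3,-1,0,0,0,0,0.6,0,0,0,0,0,0,0.6,0,0,0,0,0,0,0.6],
)

```text
time_s: 41.85
eef_pos: [465.2, 316.0, 151.6]
ee_rot: [-0.0, 0.758, 0.652, -0.001]
force: [0.3, -1.4, -0.6]
grip_width: 0.798
```

```bash
python3 st.py; python3 look.py side 170 120 400 400 u
```

```text
t 41.85 uv z 381.98495361758097 412.7331256137789 151.57706322125435 yaw -8.547097246520357 tilt 0.08872017664770081 F [ 0.31 -1.4  -0.55] grip 0.7983441123068623 j [ 0.39  0.43  1.45 -0.    1.27  0.54]
```

View pics/side_u.png

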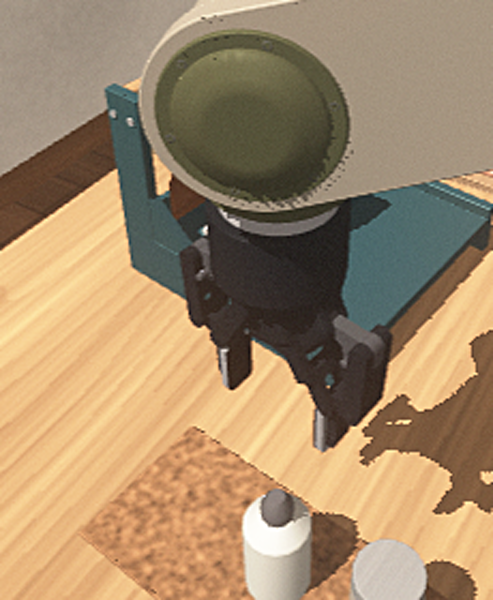

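Emit:
carry_out(
  steps=[0.15,0,1,0,0,0,0.6,0,0,2.5,0,0,0,0.6,0,0,3,0,0,0,0.6,0,0,3,0,0,0,0.6,0,0,1.8,0,0,0,0.6,0,0,1.2,0,0,0,0.6,0,0,0.6,0,0,0,0.6,0,0,0.4,0,0,0,0.6,0,0,0,0,0,0,0.6,0,0,0,0,0,0,0.6],
)

```text
time_s: 42.73
eef_pos: [466.5, 317.1, 18.1]
ee_rot: [0.0, 0.758, 0.652, 0.0]
force: [0.3, 0.4, 0.4]
grip_width: 0.802
```

```bash
python3 st.py
```

```text
t 42.73 uv z 383.3353656375798 413.8267463495699 18.056528598803258 yaw -8.65764483463091 tilt 0.04919278280441507 F [0.27 0.4  0.39] grip 0.8019499494110675 j [ 0.39  0.59  1.58 -0.    0.97  0.54]
```

Adjust u +2 mm, z −8 mm, then close.

Emit:
carry_out(
  steps=[0.2,0,0.5,0,0,0,0.6,0,0,0.3,0,0,0,0.6,0,0,0,0,0,0,0.6,0,0,0,0,0,0,0.4,0,0,0,0,0,0,0.25,0,0,0,0,0,0,0.1,0,0,0,0,0,0,0,0,0,0,0,0,0,-0.2,0,0,0,0,0,0,-0.2],
)

```text
time_s: 43.48
eef_pos: [466.4, 319.3, 10.0]
ee_rot: [0.0, 0.758, 0.652, 0.0]
force: [-2.1, -0.8, 5.5]
grip_width: 0.572
```

```bash
python3 st.py
```

```text
t 43.48 uv z 385.49462307187736 413.38081074182196 9.962354138952557 yaw -8.625665624963192 tilt 0.01917257684928795 F [-2.09 -0.81  5.55] grip 0.572433633473291 j [0.39 0.61 1.58 0.   0.96 0.54]
```

Emit:
carry_out(
  steps=[0,0,-0.3,0,0,0,-0.2,0,0,-1,0,0,0,-0.2,0,0,-2,0,0,0,-0.2,0,0,-2.6,0,0,0,-0.2,0,0,-2.6,0,0,0,-0.2,0,0,-2.2,0,0,0,-0.2,0,0,-1.2,0,0,0,-0.2,0,0,-0.4,0,0,0,-0.2,0,0,0,0,0,0,-0.2],
)

```text
time_s: 44.23
eef_pos: [466.5, 319.3, 133.4]
ee_rot: [0.0, 0.758, 0.652, 0.001]
force: [0.5, 0.1, -2.9]
grip_width: 0.575
```

Emit:
carry_out(
  steps=[-0.6,0.2,0,0,0,0,-0.2,-1.4,0.5,0,0,0,0,-0.2,-2.2,0.7,0,0,0,0,-0.2,-2.6,0.8,0,0,0,0,-0.2,-2.6,0.8,0,0,0,0,-0.2,-2.6,0.8,0,0,0,0,-0.2,-2.6,0.8,0,0,0,0,-0.2,-2.6,0.8,0,0,0,0,-0.2,-2.6,0.8,0,0,0,0,-0.2,-2.6,0.8,0,0,0,0,-0.2,-2.6,0.8,0,0,0,0,-0.2,-2.6,0.8,0,0,0,0,-0.2,-2.6,0.8,0,0,0,0,-0.2,-2.6,0.8,0,0,0,0,-0.2,-1.4,0.6,0,0,0,0,-0.2,-0.8,0.4,0,0,0,0,-0.2,0,0,0,0,0,0,-0.2,0,0,0,0,0,0,-0.2],
)

```text
time_s: 45.73
eef_pos: [524.0, -43.2, 131.9]
ee_rot: [-0.001, 0.758, 0.652, -0.0]
force: [0.4, 0.3, -3.7]
grip_width: 0.57
```

```bash
python3 st.py
```

```text
t 45.73 uv z 35.650852407352936 524.5884201861111 131.85011037323682 yaw -8.650408461314814 tilt 0.09952321078777704 F [ 0.41  0.31 -3.72] grip 0.5700343916646762 j [-0.31  0.37  1.59  0.    1.18 -0.15]
```

Emit:
carry_out(
  steps=[0,0.05,0.8,0,0,0,-0.2,0,0,1.6,0,0,0,-0.2,0,0,1.7,0,0,0,-0.2,0,0,1.5,0,0,0,-0.2,0,0,0.9,0,0,0,-0.2,0,0,0.5,0,0,0,-0.2,0,0,0.2,0,0,0,-0.2,0,0,0,0,0,0,-0.2,0,0,0,0,0,0,-0.2],
)

```text
time_s: 46.48
eef_pos: [525.4, -43.6, 61.2]
ee_rot: [0.001, 0.758, 0.652, 0.0]
force: [0.0, 0.1, -2.8]
grip_width: 0.575
```

```bash
python3 st.py
```

```text
t 46.48 uv z 35.43364162710761 526.0484503970685 61.21677416354762 yaw -8.620112391112942 tilt 0.06901019621053239 F [ 0.01  0.08 -2.84] grip 0.5753979711301566 j [-0.31  0.46  1.66  0.    1.02 -0.15]
```

Emit:
carry_out(
  steps=[0,-0.07,0.2,0,0,0,-0.2,0,0,0.2,0,0,0,-0.2,0,0,0.05,0,0,0,-0.2,0,0,0,0,0,0,-0.2,0,0,0,0,0,0,-0.2],
)

```text
time_s: 46.9
eef_pos: [524.4, -43.6, 56.2]
ee_rot: [0.0, 0.758, 0.652, 0.0]
force: [-0.2, -0.5, -3.3]
grip_width: 0.576
```

Emit:
carry_out(
  steps=[0,0,0.05,0,0,0,-0.2,0,0,0,0,0,0,-0.2],
)

```text
time_s: 47.07
eef_pos: [524.5, -43.6, 56.0]
ee_rot: [0.0, 0.758, 0.652, 0.0]
force: [-1.0, 0.5, 1.3]
grip_width: 0.576
```

Emit:
carry_out(
  steps=[0,0,0.05,0,0,0,-0.2,0,0,0,0,0,0,-0.2],
)

```text
time_s: 47.23
eef_pos: [524.5, -43.6, 55.9]
ee_rot: [0.0, 0.758, 0.652, 0.0]
force: [-3.8, 0.3, 6.9]
grip_width: 0.571
```

```bash
python3 st.py
```

```text
t 47.23 uv z 35.319225134528345 525.0805555017159 55.94665063398613 yaw -8.62310913672539 tilt 0.031298837212061593 F [-3.83  0.27  6.89] grip 0.5709477353346867 j [-0.31  0.47  1.67 -0.    1.   -0.16]
```

Emit:
carry_out(
  steps=[0,0,0,0,0,0,0.25,0,0,0,0,0,0,0.4,0,0,0,0,0,0,0.6,0,0,0,0,0,0,0.6,0,0,-0.6,0,0,0,0.6,0,0,-1.5,0,0,0,0.6,0,0,-2.5,0,0,0,0.6,0,0,-2.5,0,0,0,0.6,0,0,-2,0,0,0,0.6,0,0,-1,0,0,0,0.6,0,0,0,0,0,0,0.6],
)

```text
time_s: 48.15
eef_pos: [525.3, -43.8, 158.3]
ee_rot: [0.002, 0.758, 0.652, 0.001]
force: [-0.1, 0.4, 0.7]
grip_width: 0.798
```

Emit:
carry_out(
  steps=[1.3,-0.8,0,0,0,0,0.6,2.6,-1.5,0,0,0,0,0.6,2.6,-1.5,0,0,0,0,0.6,2.6,-1.5,0,0,0,0,0.6,2.6,-1.5,0,0,0,0,0.6,2.6,-1.5,0,0,0,0,0.6,2.6,-1.5,0,0,0,0,0.6,2.6,-1.5,0,0,0,0,0.6,2.6,-1.5,0,0,0,0,0.6,2.6,-1.5,0,0,0,0,0.6,2.6,-1.5,0,0,0,0,0.6,2.6,-1.5,0,0,0,0,0.6,2.6,-1.5,0,0,0,0,0.6,1.3,-1,0,0,0,0,0.6,0.8,-0.5,0,0,0,0,0.6,0,0,0,0,0,0,0.6,0,0,0,0,0,0,0.6],
)

```text
time_s: 49.57
eef_pos: [375.1, 328.6, 155.3]
ee_rot: [-0.0, 0.758, 0.652, -0.001]
force: [-0.1, -0.6, -0.1]
grip_width: 0.804
```

```bash
python3 st.py
```

```text
t 49.57 uv z 381.03933925005845 321.78568620180124 155.33035306100052 yaw -8.596614156961353 tilt 0.08363056735031688 F [-0.09 -0.58 -0.15] grip 0.8040066723386543 j [ 0.48  0.29  1.63 -0.    1.22  0.63]
```

Descend 13 cm to z ≈ 25.5.

Emit:
carry_out(
  steps=[0,0,1,0,0,0,0.6,0,0,2.5,0,0,0,0.6,0,0,3,0,0,0,0.6,0,0,2.5,0,0,0,0.6,0,0,1.8,0,0,0,0.6,0,0,1.2,0,0,0,0.6,0,0,0.6,0,0,0,0.6,0,0,0,0,0,0,0.6,0,0,0,0,0,0,0.6],
)

```text
time_s: 50.32
eef_pos: [375.9, 328.6, 30.2]
ee_rot: [0.0, 0.759, 0.652, 0.0]
force: [-0.1, 0.4, 0.7]
grip_width: 0.804
```

```bash
python3 st.py
```

```text
t 50.32 uv z 381.097438406689 322.5635677086224 30.216508101249843 yaw -8.682976135696295 tilt 0.005531124978073671 F [-0.05  0.41  0.74] grip 0.8042407842273566 j [ 0.48  0.46  1.77 -0.    0.91  0.63]
```

Emit:
carry_out(
  steps=[0.05,0,0.45,0,0,0,0.6,0,0,0,0,0,0,0.6,0,0,0,0,0,0,0.4,0,0,0,0,0,0,0.25,0,0,0,0,0,0,0.1,0,0,0,0,0,0,0,0,0,0,0,0,0,-0.2,0,0,0,0,0,0,-0.2],
)

```text
time_s: 50.98
eef_pos: [375.9, 329.6, 26.1]
ee_rot: [0.0, 0.758, 0.652, 0.0]
force: [-0.1, -1.1, 5.6]
grip_width: 0.574
```

```bash
python3 st.py
```

```text
t 50.98 uv z 382.14979383197567 322.3756420552984 26.066479323794947 yaw -8.627927255613637 tilt 0.04879260559115117 F [-0.11 -1.15  5.61] grip 0.5744513154805008 j [ 0.49  0.47  1.77 -0.    0.9   0.64]
```

Emit:
carry_out(
  steps=[0,0,-0.3,0,0,0,-0.2,0,0,-1,0,0,0,-0.2,0,0,-2,0,0,0,-0.2,0,0,-2.6,0,0,0,-0.2,0,0,-2.6,0,0,0,-0.2,0,0,-2.2,0,0,0,-0.2,0,0,-1.2,0,0,0,-0.2,0,0,-0.4,0,0,0,-0.2,0,0,0,0,0,0,-0.2],
)

```text
time_s: 51.73
eef_pos: [375.7, 329.6, 149.4]
ee_rot: [0.0, 0.758, 0.652, 0.001]
force: [0.7, 0.2, -3.2]
grip_width: 0.573
```

Emit:
carry_out(
  steps=[-0.6,0.4,0,0,0,0,-0.2,-1.4,1.0,0,0,0,0,-0.2,-2.2,1.6,0,0,0,0,-0.2,-2.6,1.9,0,0,0,0,-0.2,-2.6,1.9,0,0,0,0,-0.2,-2.6,1.9,0,0,0,0,-0.2,-2.6,1.9,0,0,0,0,-0.2,-2.6,1.9,0,0,0,0,-0.2,-2.6,1.9,0,0,0,0,-0.2,-2.6,1.9,0,0,0,0,-0.2,-2.2,1.6,0,0,0,0,-0.2,-1.4,1.0,0,0,0,0,-0.2,-1,0.7,0,0,0,0,-0.2,-0.7,0.3,0,0,0,0,-0.2,0,0,0,0,0,0,-0.2,0,0,0,0,0,0,-0.2],
)

```text
time_s: 53.07
eef_pos: [530.3, 26.2, 148.2]
ee_rot: [-0.001, 0.758, 0.652, -0.0]
force: [-0.3, 0.4, -3.0]
grip_width: 0.577
```

```bash
python3 st.py
```

```text
t 53.07 uv z 105.19995765114905 520.3949168804692 148.1745886649634 yaw -8.626741959707624 tilt 0.06701313187885177 F [-0.32  0.41 -3.01] grip 0.5773642286616204 j [-0.17  0.37  1.55  0.    1.23 -0.02]
```

Emit:
carry_out(
  steps=[0,0.05,0.8,0,0,0,-0.2,0,0,1.6,0,0,0,-0.2,0,0,1.7,0,0,0,-0.2,0,0,1.5,0,0,0,-0.2,0,0,0.9,0,0,0,-0.2,0,0,0.5,0,0,0,-0.2,0,0,0.2,0,0,0,-0.2,0,0,0,0,0,0,-0.2,0,0,0,0,0,0,-0.2],
)

```text
time_s: 53.82
eef_pos: [531.7, 25.8, 77.3]
ee_rot: [0.0, 0.758, 0.652, 0.0]
force: [-0.0, 0.8, -2.8]
grip_width: 0.574
```

```bash
python3 st.py
```

```text
t 53.82 uv z 104.99806886369942 521.8602932427706 77.25855350733865 yaw -8.61831157519919 tilt 0.06995328137228977 F [-0.04  0.75 -2.82] grip 0.5741424389081636 j [-0.17  0.45  1.63  0.    1.06 -0.02]
```

Emit:
carry_out(
  steps=[0,-0.03,0.2,0,0,0,-0.2,0,0,0.2,0,0,0,-0.2,0,0,0.05,0,0,0,-0.2,0,0,0,0,0,0,-0.2,0,0,0,0,0,0,-0.2],
)

```text
time_s: 54.23
eef_pos: [531.0, 25.7, 72.1]
ee_rot: [0.0, 0.758, 0.652, 0.0]
force: [0.6, 0.4, -2.5]
grip_width: 0.574
```

Emit:
carry_out(
  steps=[0,0,0.05,0,0,0,-0.2,0,0,0,0,0,0,-0.2],
)

```text
time_s: 54.4
eef_pos: [531.1, 25.7, 72.1]
ee_rot: [0.0, 0.758, 0.652, 0.0]
force: [-2.3, -0.4, 4.1]
grip_width: 0.573
```

Emit:
carry_out(
  steps=[0,0,0.05,0,0,0,-0.2,0,0,0,0,0,0,-0.2],
)

```text
time_s: 54.57
eef_pos: [531.2, 25.7, 72.1]
ee_rot: [0.0, 0.758, 0.652, 0.0]
force: [-3.0, -0.5, 8.5]
grip_width: 0.573
```

```bash
python3 st.py
```

```text
t 54.57 uv z 104.81011697651833 521.3539415358713 72.07738541263359 yaw -8.62725719218487 tilt 0.039855054446345024 F [-3.04 -0.5   8.54] grip 0.5728976698182874 j [-0.17  0.46  1.64 -0.    1.05 -0.02]
```

Contact; release, rise and retreat to the left/front over open bench.

Emit:
carry_out(
  steps=[0,0,0,0,0,0,0.25,0,0,0,0,0,0,0.4,0,0,0,0,0,0,0.6,0,0,0,0,0,0,0.6,0,0,-0.6,0,0,0,0.6,0,0,-1.5,0,0,0,0.6,0,0,-2.5,0,0,0,0.6,0,0,-2.5,0,0,0,0.6,0,0,-2.5,0,0,0,0.6,0,0,-1.5,0,0,0,0.6,0,0,0,0,0,0,0.6],
)

```text
time_s: 55.48
eef_pos: [532.5, 25.5, 185.8]
ee_rot: [0.003, 0.758, 0.652, 0.002]
force: [-0.1, -0.2, 1.3]
grip_width: 0.799
```

Emit:
carry_out(
  steps=[1.2,-0.9,0,0,0,0,0.6,2.4,-1.8,0,0,0,0,0.6,2.4,-1.8,0,0,0,0,0.6,2.4,-1.8,0,0,0,0,0.6,2.4,-1.8,0,0,0,0,0.6,2.4,-1.8,0,0,0,0,0.6,2.4,-1.8,0,0,0,0,0.6,2.4,-1.8,0,0,0,0,0.6,2.4,-1.8,0,0,0,0,0.6,2.4,-1.8,0,0,0,0,0.6,2.4,-1.8,0,0,0,0,0.6,2.4,-1.8,0,0,0,0,0.6,1.2,-0.9,0,0,0,0,0.6,0,0,0,0,0,0,0.6,0,0,0,0,0,0,0.6],
)

```text
time_s: 56.73
eef_pos: [359.5, 343.0, 181.1]
ee_rot: [-0.0, 0.758, 0.653, -0.001]
force: [0.0, -0.1, -0.2]
grip_width: 0.801
```

```bash
python3 st.py; python3 look.py top,side 240 90 490 265 v 210 110 440 310; python3 - <<'E'
from h import *
for tag in("top0","top_v"):
    im=np.load(f"pics/{tag}.npy");hsv=cv2.cvtColor(im,cv2.COLOR_RGB2HSV)
    S,V=hsv[...,1].astype(int),hsv[...,2].astype(int)
    for nm,m,b,z in(("jar",(S<60)&(V>100),(285,213,315,245),150),("bottle",(S<60)&(V>60),(317,213,350,250),122),("tin",(S<45)&(V>110),(300,170,345,201),146),("dish",(S<60)&(V>100),(278,148,305,176),64)):
        r=rect("top",mask_cnt(m.astype(np.uint8)*255,b),z);print(tag,nm,r[0],r[2],r[3])
E
```

```text
t 56.73 uv z 392.9477358337099 304.1949087195527 181.1259868944552 yaw -8.525956344742115 tilt 0.11028489414318635 F [ 0.01 -0.09 -0.18] grip 0.8008662618156629 j [ 0.53  0.26  1.6  -0.    1.28  0.67]
top0 jar [530.89  24.99] 89.13509368896484 [531.37  25.25]
top0 bottle [524.88 -42.87] 89.10430145263672 [524.78 -42.03]
top0 tin [622.85 -20.  ] 80.40189361572266 [622.84 -20.01]
top0 dish [698.75  54.59] 89.46039581298828 [699.48  53.75]
top_v jar [530.89  24.99] 89.13509368896484 [531.06  25.22]
top_v bottle [524.88 -42.87] 89.10433959960938 [524.67 -41.9 ]
top_v tin [622.97 -20.4 ] 81.21229553222656 [622.99 -20.3 ]
top_v dish [698.75  54.59] 89.46039581298828 [699.51  53.78]
```

View pics/top_v.png

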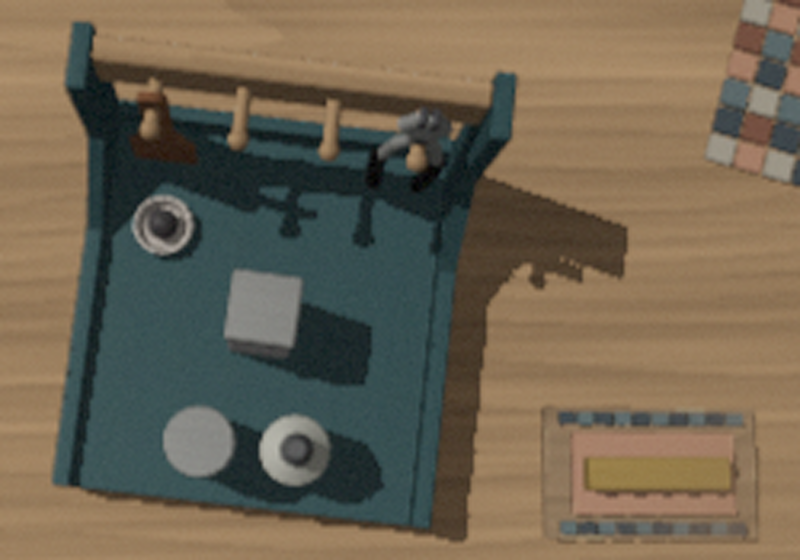

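View pics/side_v.png

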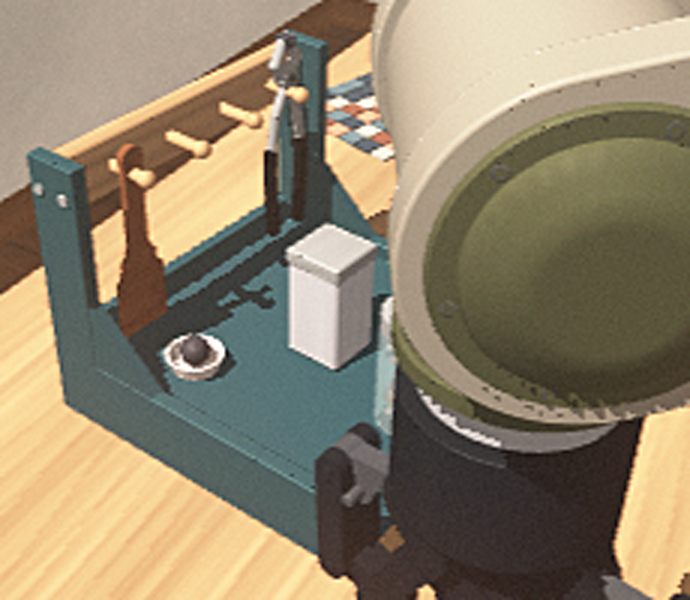

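```bash
python3 -c "
from rig import finish_job
print(finish_job())"
```

```text
the job is handed in; nothing more can be done
None
```

The job is done and handed in at about 57 s of the 150 s. I moved the jar, bottle and tin upright onto the cork mat, then set the brass weight lengthways on the middle of the tile. Contact with the tile was found in 0.5 mm steps, with about 7 N on the wrist. Then I stood the tin, bottle and jar back in their places.

**Last checks:**
- **Containers:** the final top view puts all three within about 0.5 mm of where they started. The tin is turned about 0.8° from its measured start.
- **Weight:** its top face lies within about 1 mm of the expected outline centred on the tile. A colour mask put its centre about 3 mm off, but that mask also caught the bar's end face, so I trusted the outline.
- **Bystanders:** the marble is in its dish, and the scraper and nipper look unmoved. I judged these by eye, from pictures only.
- **Forces:** the contact forces I read at the wrist stayed under about 10 N.

**What disagreed:** in the side camera the fingertips were about 30–40 mm higher than the reported TCP height. I set the grasp heights from the pictures and the placing heights from felt contact. The side view of the jar and bottle was blocked by the arm in the last picture, so those two were checked from above only.

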